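Change over the brake-job caddy: swap the clamped disc and line up the tins

TASK

Get the bench ready for the next brake job. Squeeze the orange spring clamp off the worn rust-brown disc in the blue cradle and park it biting on the yellow rail, put the worn disc in the red scrap tray, then stand the new silver disc from the wooden stand in the cradle's slot and move the clamp back so that it bites the new disc and the blue back plate together, disc upright. Also stand every tin that is on the bench upright in a neat row on the dark wooden shelf, each centred on a white spot of its own (any tin on any spot), and disturb neither the mug nor the grease jar.

Things in the scene. Friction and masses are not known exactly. Their poses are not given: they have to be found in the camera images.
- clip: Loose orange spring clamp like a big clothes-peg, 165 mm tall, 0.13 kg. Origin on its pivot; z up to the handles, jaws hang down, opening and closing along its x (y: pivot axis). Squeezing the handles together along x opens the jaws (9 N at first, 20 N fully open); let go, it snaps shut. At the start it bites worn disc and back plate, x along the cradle's x, origin about 153 mm above the bench
- jaw_back (a joint): how far each jaw of the clamp has swung open: 0 shut, about 0.064 rad when biting 14 mm, 0.295 fully open (both jaws move alike)
- cradle: Fixed grey base 60 x 130 mm with a blue back plate and, before it, a slot for one disc. Origin on the bench; x points from disc to plate, y along the plate. Plate: x -1 to +7 mm, 110 mm long, top 92 mm above the bench. Slot: x -11 to -1 mm, floor 12 mm up, front lip straight to 42 mm up, then flared outwards to x = -25 mm, 54 mm up. Chocks in the slot centre a disc at y = 0 within 5 mm
- stand: Fixed wooden stand 60 x 130 mm, like the cradle but without the high plate: slot x -11 to -1 mm, floor 12 mm up, walls to 42 mm with flared mouths up to 54 mm; x across the slot, y along it. Holds the new disc upright at the start, centre near x -6, y 0, z 72 mm
- rail: fixed parking rail: a yellow upright plate on a dark base, plate 14 mm thick (x from -7 to +7 mm), 90 mm long along y, top 92 mm above the bench. Origin on the bench under its middle. The clamp can bite it anywhere near the middle, x along the rail's x, origin 153 mm above the bench
- worn_disc: worn brake disc, rust-brown with black hub, 120 mm diameter, 6 mm thick, 0.16 kg, loose. Origin at its centre, x along its axis. Stands in the cradle at the start
- new_disc: new brake disc, silver with blue hub, 120 mm diameter, 6 mm thick, 0.16 kg, loose. Origin at its centre, x along its axis. Stands in the wooden stand at the start; can be pinched across its thickness at its top
- tray: fixed red scrap tray 270 (x) x 170 (y) x 45 mm high, walls and floor 5 mm. Origin under its middle
- shelf: fixed dark wooden shelf 290 (x) x 130 (y) mm, top 20 mm above the bench, with a 12 mm high rim round it (6 mm thick). Four white spots in a row along its x, 68 mm apart. Origin under its middle
- spot0 (a point): centre of white spot 0 on the shelf's top (spot diameter 56 mm)
- spot1 (a point): centre of white spot 1 on the shelf's top (spot diameter 56 mm)
- spot2 (a point): centre of white spot 2 on the shelf's top (spot diameter 56 mm)
- spot3 (a point): centre of white spot 3 on the shelf's top (spot diameter 56 mm)
- mug: blue mug, a bystander: origin under its middle, radius 38 mm, 90 mm tall
- grease_jar: amber grease jar, a bystander: origin under its middle, radius 32 mm, 85 mm tall
- tin0: tin (green body, white top, white label), squat, 58 mm diameter, 50 mm tall, about 0.25 kg, loose, may be absent. Origin under its middle, z up
- tin1: tin (blue body, white top, white label), squat, 58 mm diameter, 50 mm tall, about 0.25 kg, loose, may be absent. Origin under its middle, z up
- tin2: tin (white body, red top, white label), squat, 58 mm diameter, 50 mm tall, about 0.25 kg, loose, may be absent. Origin under its middle, z up
- tin3: tin (yellow body, black top, white label), squat, 58 mm diameter, 50 mm tall, about 0.25 kg, loose, may be absent. Origin under its middle, z up
- clip_handles (a point): Midpoint between the clamp's two handle bars (each 36 mm long along y, 12 mm thick), 55 mm above the pivot. Over their outsides the bars measure 70 mm with the jaws shut, 63 mm when biting 14 mm, 36 mm fully squeezed
- clip_bite (a point): Midpoint between the clamp's black jaw pads, 78 mm below the pivot; pads 30 mm wide along y, 24 mm tall. Gap between them 4 mm shut, about 49 mm fully squeezed. The space between the jaws is free up to the pivot (radius 9 mm)
- cradle_seat (a point): Where the centre of a disc in the cradle's slot lies when flat against the back plate: x -4, y 0, z 72 mm from the cradle's origin (disc top at z = 132 mm; disc and plate together 14 mm thick, centred on the origin). A disc not clamped may lean up to 0.14 rad either way: its top then sticks out up to 25 mm in front
Not all that is in view belongs to the job. What is shaped like the cradle but pink is not meant.

How it is judged:
On the way, in this order (a step that is already met when the one before it is completed fails the run):
1. the clamp is parked: it bites the yellow rail and is let go (contact force between clip and rail above 4 N and value of joint jaw_back above 0.03 rad and contact force between the fingers and clip below 0.1 N and horizontal distance between clip and rail below 0.05 m and angle between clip's own z axis and vertical below 0.35 rad), for 0.3 s.
2. the worn disc lies or stands in the scrap tray (x of worn_disc in the frame of tray between -0.12 and 0.12 m and y of worn_disc in the frame of tray between -0.075 and 0.075 m and z of worn_disc in the frame of tray below 0.075 m and linear speed of worn_disc below 0.05 m/s), for 0.2 s.
3. the new disc stands in the cradle's slot (y of new_disc in the frame of cradle between -0.015 and 0.015 m and x of new_disc in the frame of cradle between -0.02 and 0.006 m and z of new_disc in the frame of cradle below 0.078 m and angle between the x axis of new_disc and the x axis of cradle, either way round below 0.3 rad), for 0.2 s.
4. the clamp bites the new disc and the back plate and is let go (contact force between clip and new_disc above 2 N and contact force between clip and cradle above 2 N and angle between the x axis of new_disc and the x axis of cradle, either way round below 0.12 rad and value of joint jaw_back above 0.03 rad and angle between clip's own z axis and vertical below 0.35 rad and contact force between the fingers and clip below 0.1 N and linear speed of clip below 0.03 m/s), for 0.3 s.
At the end, for the whole second after the job is handed in: New disc in the cradle's slot (15 mm along it, parallel to the plate within 0.12 rad), bitten with the plate by the released clamp (over 2 N each, upright within 0.35 rad); worn disc in the tray; every tin present upright within 14 mm of a white spot; all at rest (all of step 2 and all of step 3 and all of step 4 and (horizontal distance between tin0 and spot0 below 0.014 m or horizontal distance between tin0 and spot1 below 0.014 m or horizontal distance between tin0 and spot2 below 0.014 m or horizontal distance between tin0 and spot3 below 0.014 m) and z of tin0 in the frame of shelf between 0.012 and 0.026 m and angle between each of tin0, tin1, tin2, tin3's own z axis and vertical below 0.1 rad and linear speed of each of tin0, tin1, tin2, tin3 below 0.03 m/s and (horizontal distance between tin1 and spot0 below 0.014 m or horizontal distance between tin1 and spot1 below 0.014 m or horizontal distance between tin1 and spot2 below 0.014 m or horizontal distance between tin1 and spot3 below 0.014 m) and z of tin1 in the frame of shelf between 0.012 and 0.026 m and (horizontal distance between tin2 and spot0 below 0.014 m or horizontal distance between tin2 and spot1 below 0.014 m or horizontal distance between tin2 and spot2 below 0.014 m or horizontal distance between tin2 and spot3 below 0.014 m) and z of tin2 in the frame of shelf between 0.012 and 0.026 m and (horizontal distance between tin3 and spot0 below 0.014 m or horizontal distance between tin3 and spot1 below 0.014 m or horizontal distance between tin3 and spot2 below 0.014 m or horizontal distance between tin3 and spot3 below 0.014 m) and z of tin3 in the frame of shelf between 0.012 and 0.026 m); the robot touches nothing.
It fails at once if the mug or the grease jar is pushed more than 40 mm or tipped over (distance of any of mug, grease_jar from where it was at the start of the episode above 0.04 m or angle between any of mug, grease_jar's own z axis and vertical above 0.5 rad).
Of tin0, tin1, tin2, tin3 only 2 to 4 are there at a start; the rules pass over those that are not, and their reading is None.
At some moment in a run one of tin0, tin1, tin2, tin3 may be knocked a few centimetres aside while the robot is not near it.
It also fails if it takes over 210 s, if anything falls off the work surface, if the arm or the gripper's body presses on something with over 40 N, if the wrist force passes 120 N, or if a joint passes its speed limit or range.

ROBOT

A 6-joint arm with a two-finger parallel gripper is mounted at the origin on the work surface. World frame = base frame: x ahead of the robot, y to its left, z up, the work surface at z = 0. Lengths are in m, angles in rad, forces in N, time in s.
With the tool pointing down it reaches from about 0.375 to 0.975 m from the base axis. Payload 3.8 kg.
Tool frame: the origin (TCP) lies midway between the tips of the shut fingers; the grasp point (between the pads) lies 19 mm behind it; z points along the fingers, y is the line along which they close (so a half turn about z gives the same grasp; the last joint's range is limited). The gripper opens to 85 mm and grips with 20 to 120 N. Pads are 22 mm wide; open, the fingers measure 114 mm over their backs; the gripper's body (76 mm by 85 mm) begins 54 mm behind the grasp point. The pads swing forward as they close: fully open they stand 13 mm farther back than shut.
Start: joints at [1.308, 0.264, 1.604, -0, 1.274, -0.037], TCP at [0.151, 0.658, 0.194] pointing down, gripper open.
Joint ranges: [-2.63, 2.63], [-0.94, 2.18], [0.31, 2.57], [-1.31, 4.45], [0, 2.66], [-2.55, 2.55]. Speed limits (rad/s): [2.57, 2.57, 3.14, 3.14, 3.14, 3.14].

INTERFACE

Orientations are given as a rotation vector (axis times angle).
In Python, from workcell import * gives the robot as it stands. The module is installed in compiled form; this text tells all that it offers.
- The arm moves only by the tool apply_moves, never from a script. Its arguments are lists of equal length, an entry for each row: "fingers": the opening, from 0 (shut) to 1 (fully open); "travel": the shift along the tool's x, y, z normalised to -1 to 1, where 1 is 0.05 m, a list of three; "rotation": the turn, a rotation vector about the tool's x, y, z normalised to -1 to 1, where 1 is 6 degrees, a list of three. In form: {"fingers": [fingers, ...], "travel": [[dx, dy, dz], ...], "rotation": [[ax, ay, az], ...]}. A call has 1 to 12 rows; each row shifts and turns the commanded pose from where the row before left it, along the tool's axes as they then stand; what a row does not reach is not made up. A row lasts 1/10 s, in which the tool goes at most 50 mm and 8.59 degrees, less where a joint would pass 70% of its speed; a pose out of reach is approached as far as the arm can. A call with a number of a shift or a turn outside -1 to 1 is refused whole. A call with a gripper value outside its range is refused whole. The fingers move at their own pace and stop on an object; "newtons" is the grip in N (left out, the last holds). Time passes only in rows, so rows that do not move let the fingers close. It gives the time, the measured TCP pose, the force, the opening and the grip force at its end, in the units of the state.
- read_state(): the state, without advancing time (a new reading comes with each control period).
- read_camera(name): name is "scene" or "top"; returns a dict with "image" (384x512x3 uint8, red, green, blue), "fx", "fy", "cx", "cy" (pixels), "k1" (the pictures are not rectified: a ray, as slopes to the right and down, at radius r is drawn at 1 + k1 r^2 times it, then the intrinsics apply), "extrinsics" (4x4, takes a point from world to camera coordinates). Camera axes: x right, y down, z forward; pixel columns grow to the right and rows downward; lengths in m; the calibration is good to about 2 mm. A picture is of the moment at which its call begins. There is no depth.
- finish_job(): hands the job in; it is judged then, once.
Trained networks look in the newest picture that a camera, given by its name, has taken for a name from the list of things; names that differ only in an ending like _2 or _b are one class to them, and where a whole thing is asked for, a point or a joint stands for the part that bears it (a point fixed in the world has none). Each returns a list of dicts, best first, with "p" (0 to 1); they miss things now and then, are a little off and sometimes report something else, mostly with a low value. They report only what shows in the picture. A call takes as long as a camera call. They do not tell look-alikes from the thing itself.
- regions_of(camera, name): "mask" (384x512 bool, what is visible of it) and "bbox" ([left, top, width, height] in pixels, round what is visible of it).
- tip_of(camera, name): "location" ([column, row] in pixels: a listed point, or the origin of a listed thing).
The state is a dict: "time": time; "q": joint angles; "joint_vel": joint speeds; "joint_torque": joint torques, N m; "tool_pos": TCP position; "tcp_rot": TCP orientation; "wrist_force": force on the tool from outside, world axes, zero at the start; "torque": the same for the moment, N m; "width": opening from 0.0 (shut) to 1.0 (fully open); "grip_force": force on a finger pad.
Only numpy, scipy, OpenCV 4.12 (cv2) and the standard library are available. Lean on these libraries where they do the work, as an engineer would, in place of code of your own. Each camera call takes 0.05 s, during which the arm holds its last target. There are 200 camera calls.

## Working session

There is one attempt and no reset: what is moved stays moved. The work goes in short steps, Python scripts to look and compute and a tool call to move; the robot and the scene stay as the last step left them, time stands still between calls to the robot, and variables do not carry over. Pictures are saved under pics/ and viewed, at most 14 in all, crops included, and the job is handed in when it is done.

Besides the shell and the picture viewer there is one more tool, called after "Request:" in YAML: its name, and indented under it one key for each argument. apply_moves: Moves the arm, as the interface text tells. Scaled input: -1 to 1 covers 0.05 m each way for a shift and 6 degrees each way for a turn. Its arguments: {"type":"object","properties":{"fingers":{"type":"array","items":{"type":"number"}},"travel":{"type":"array","items":{"type":"array","items":{"type":"number"}}},"rotation":{"type":"array","items":{"type":"array","items":{"type":"number"}}},"newtons":{"type":"number"}},"required":["fingers","travel","rotation"]}

```bash
mkdir -p pics; cat > h.py <<'E'
from workcell import *
import numpy as np, cv2
from scipy.spatial.transform import Rotation as R
def cam(n):
    c=read_camera(n); cv2.imwrite
    return c
def save(c,fn,box=None,s=1):
    im=c["image"][:,:,::-1]
    if box: l,t,w,h=box; im=im[t:t+h,l:l+w]
    cv2.imwrite("pics/"+fn,cv2.resize(im,None,fx=s,fy=s,interpolation=cv2.INTER_CUBIC))
def ray(c,px):
    K=np.array([[c["fx"],0,c["cx"]],[0,c["fy"],c["cy"]],[0,0,1.]])
    d=np.array([(px[0]-c["cx"])/c["fx"],(px[1]-c["cy"])/c["fy"]])
    u=d.copy()
    for _ in range(30): u=d/(1+c["k1"]*(u@u))
    E=np.array(c["extrinsics"]); Rm=E[:3,:3]; o=-Rm.T@E[:3,3]
    return o,Rm.T@np.array([u[0],u[1],1.])
def at_z(c,px,z):
    o,d=ray(c,px); return o+d*(z-o[2])/d[2]
def proj(c,p):
    E=np.array(c["extrinsics"]); q=E[:3,:3]@np.asarray(p)+E[:3,3]; u=q[:2]/q[2]
    u=u*(1+c["k1"]*(u@u)); return np.array([u[0]*c["fx"]+c["cx"],u[1]*c["fy"]+c["cy"]])
E
python3 - <<'E'
from h import *
s=read_state(); print({k:np.round(v,3) for k,v in s.items()})
a=cam("scene"); save(a,"s0.png",s=1.5); b=cam("top"); save(b,"t0.png",s=1.5)
for c,n in((a,"scene"),(b,"top")):
    o,d=ray(c,(256,192)); print(n,o.round(3),d.round(3),c["fx"],c["k1"])
    for x in ["clip","cradle","stand","rail","worn_disc","new_disc","tray","shelf","mug","grease_jar","tin0","tin1","tin2","tin3"]:
        r=tip_of(n,x); print(x,[(np.round(q["location"],1).tolist(),round(q["p"],2)) for q in r])
E
```

```text
{'time': np.float64(0.0), 'q': array([ 1.308,  0.265,  1.605, -0.   ,  1.274, -0.037]), 'joint_vel': array([ 0.001, -0.001, -0.002, -0.001, -0.   , -0.001]), 'joint_torque': array([ 1.0000e-03, -5.1513e+01, -3.6731e+01,  0.0000e+00,  1.3000e-02,
        0.0000e+00]), 'tool_pos': array([0.151, 0.657, 0.192]), 'tcp_rot': array([-0.354, -3.121,  0.004]), 'wrist_force': array([-0.571, -0.08 ,  0.074]), 'torque': array([-0.029, -0.016, -0.019]), 'grip_force': np.float64(0.0), 'width': np.float64(1.0)}
scene [1.273 0.712 1.069] [-0.505 -0.573 -0.646] 387.3784163259146 -0.029865455975726665
clip [([227.3, 192.7], 0.8)]
cradle [([226.4, 221.1], 0.77), ([226.9, 147.9], 0.72)]
stand []
rail [([291.5, 267.6], 0.84)]
worn_disc []
new_disc [([263.6, 224.0], 0.76), ([336.5, 303.6], 0.75)]
tray [([225.7, 182.4], 0.74)]
shelf [([357.6, 289.3], 0.72), ([265.9, 200.6], 0.46)]
mug [([359.2, 288.8], 0.67), ([350.6, 287.9], 0.45)]
grease_jar [([208.7, 245.8], 0.79)]
tin0 [([268.7, 199.4], 0.79), ([283.4, 217.9], 0.52)]
tin1 [([268.7, 199.4], 0.79), ([283.4, 217.9], 0.52)]
tin2 [([268.7, 199.4], 0.79), ([283.4, 217.9], 0.52)]
tin3 [([268.7, 199.4], 0.79), ([283.4, 217.9], 0.52)]
top [ 0.325 -0.124  1.173] [ 0.254  0.016 -0.967] 351.474402999483 -0.05320219963733479
clip [([276.4, 184.2], 0.5)]
cradle [([273.9, 189.9], 0.83), ([390.7, 291.3], 0.78)]
stand [([226.7, 194.7], 0.73), ([277.7, 172.5], 0.16)]
rail [([180.7, 188.9], 0.7), ([225.1, 191.9], 0.27)]
worn_disc [([272.3, 187.3], 0.62)]
new_disc [([224.4, 190.1], 0.86)]
tray [([331.5, 241.0], 0.7), ([205.0, 238.0], 0.15)]
shelf [([121.4, 214.4], 0.95)]
mug [([189.2, 144.0], 0.69)]
grease_jar [([259.3, 157.2], 0.81), ([274.4, 190.1], 0.59), ([224.6, 196.3], 0.44)]
tin0 [([232.7, 241.4], 0.71), ([207.0, 235.6], 0.61)]
tin1 [([232.7, 241.4], 0.71), ([207.0, 235.6], 0.61)]
tin2 [([232.7, 241.4], 0.71), ([207.0, 235.6], 0.61)]
tin3 [([232.7, 241.4], 0.71), ([207.0, 235.6], 0.61)]
```

View pics/s0.png

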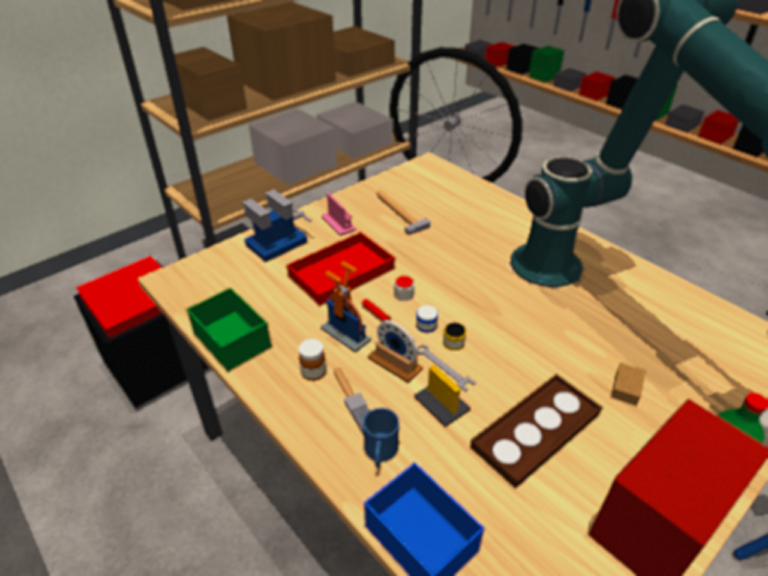

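View pics/t0.png

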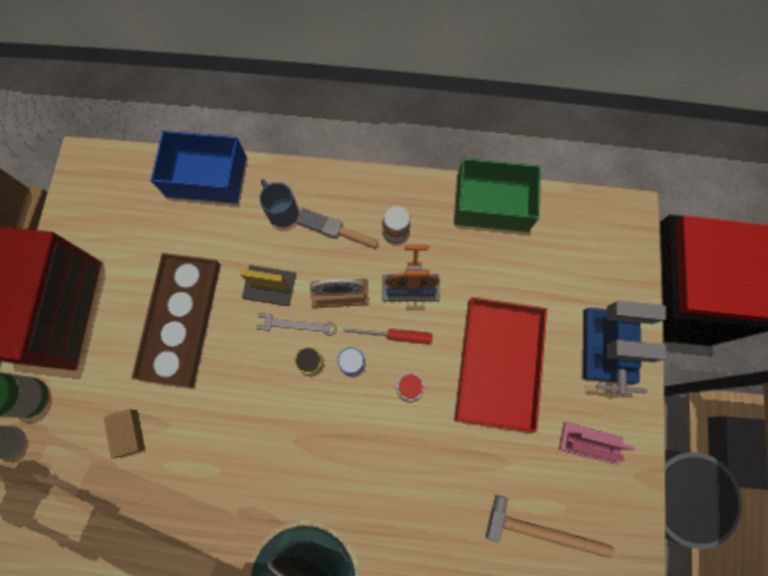

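The first pictures show the blue cradle with the clamp and rust-brown disc at about top (274,190) px. The wooden stand is at (226,194), the rail at (180,189), the red tray at (335,243) and the shelf at (119,214). There are three tins: yellow with a black top (206,241), blue with a white top (234,241) and white with a red top (273,258). The mug is at (186,137) and the jar at (264,149).

Two things look like the cradle. The one at (274,190) is blue and carries the disc and clamp, so it fits. The one at (395,295) is pink and is a decoy. I'll confirm this with crops.

```bash
python3 - <<'E'
from h import *
a=cam("scene"); save(a,"s1.png",(205,165,120,120),5); b=cam("top"); save(b,"t1.png",(155,155,145,110),5.5)
np.save("a.npy",a,allow_pickle=True); np.save("b.npy",b,allow_pickle=True)
p=lambda c,x,z:print(np.round(at_z(c,x,z),3))
for n in ["spot0","spot1","spot2","spot3","clip_handles","clip_bite","cradle_seat"]:
    print(n,[(cn,np.round(q["location"],1).tolist(),round(q["p"],2)) for cn in("scene","top") for q in tip_of(cn,n)])
for n in ["mug","grease_jar","tin0","tray","shelf","rail","stand","cradle"]:
    print(n,[(q["bbox"],round(q["p"],2)) for q in regions_of("top",n)])
E
```

```text
spot0 [('scene', [366.1, 278.6], 0.97), ('scene', [351.6, 288.0], 0.97), ('scene', [380.7, 270.3], 0.96), ('scene', [335.6, 302.6], 0.72), ('top', [111.4, 244.6], 0.78), ('top', [119.1, 204.4], 0.7), ('top', [115.8, 221.6], 0.62), ('top', [125.5, 184.2], 0.58)]
spot1 [('scene', [366.1, 278.6], 0.97), ('scene', [351.6, 288.0], 0.97), ('scene', [380.7, 270.3], 0.96), ('scene', [335.6, 302.6], 0.72), ('top', [111.4, 244.6], 0.78), ('top', [119.1, 204.4], 0.7), ('top', [115.8, 221.6], 0.62), ('top', [125.5, 184.2], 0.58)]
spot2 [('scene', [366.1, 278.6], 0.97), ('scene', [351.6, 288.0], 0.97), ('scene', [380.7, 270.3], 0.96), ('scene', [335.6, 302.6], 0.72), ('top', [111.4, 244.6], 0.78), ('top', [119.1, 204.4], 0.7), ('top', [115.8, 221.6], 0.62), ('top', [125.5, 184.2], 0.58)]
spot3 [('scene', [366.1, 278.6], 0.97), ('scene', [351.6, 288.0], 0.97), ('scene', [380.7, 270.3], 0.96), ('scene', [335.6, 302.6], 0.72), ('top', [111.4, 244.6], 0.78), ('top', [119.1, 204.4], 0.7), ('top', [115.8, 221.6], 0.62), ('top', [125.5, 184.2], 0.58)]
clip_handles [('scene', [227.2, 179.0], 0.74), ('sce
[... 333 characters left out ...]
], 0.27), ('top', [403.6, 295.9], 0.78), ('top', [274.9, 188.5], 0.66)]
mug [([172.0, 121.2, 28.9, 31.2], 0.81), ([90.5, 166.5, 54.3, 93.4], 0.72)]
grease_jar [([253.6, 141.0, 20.8, 17.7], 0.67)]
tin0 [([266.0, 249.5, 16.0, 18.7], 0.68), ([199.0, 229.7, 17.1, 20.1], 0.64), ([226.9, 231.1, 18.4, 18.3], 0.53)]
tray [([198.0, 229.7, 18.1, 20.1], 0.64), ([303.2, 196.6, 62.2, 89.9], 0.57)]
shelf [([89.1, 168.4, 58.0, 89.3], 0.97), ([268.4, 162.6, 16.0, 12.3], 0.6)]
rail [([163.6, 175.9, 37.3, 30.2], 0.95), ([254.6, 189.6, 42.4, 8.4], 0.35)]
stand [([204.5, 186.2, 42.5, 17.9], 0.61), ([270.3, 162.3, 15.2, 31.2], 0.56)]
cradle [([255.6, 183.9, 39.0, 13.8], 0.83), ([371.8, 283.1, 52.3, 24.5], 0.74)]
```

View pics/s1.png

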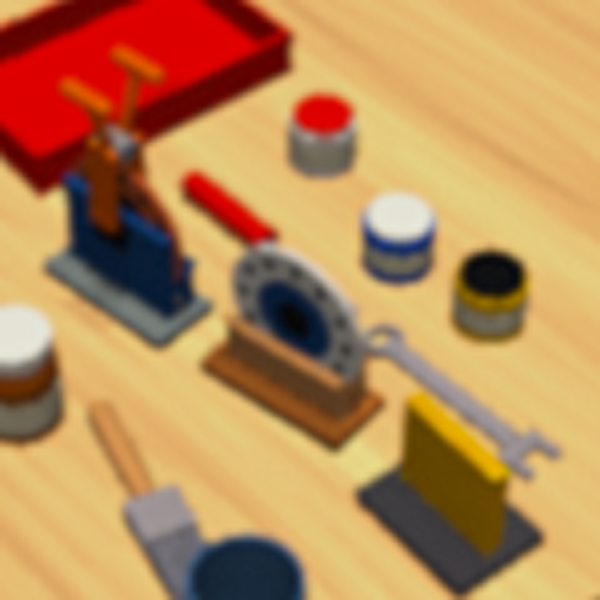

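View pics/t1.png

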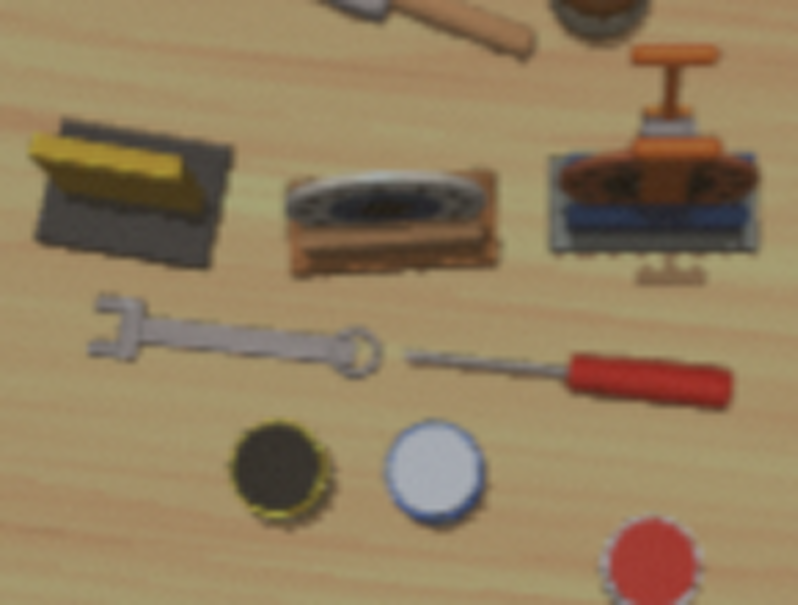

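The crops confirm it: the cradle at scene crop (130,260) has a dark-blue plate, with the rusty disc on its robot side, bitten by the orange clamp. So cradle x points roughly along world +x. The silver disc is in the wooden stand at (293,330), and the yellow rail plate is at (455,470). Next I'll fit the poses from the corners and overlay the models to check.

```bash
cat > fit.py <<'E'
from h import *
from scipy.optimize import least_squares
a=np.load("a.npy",allow_pickle=True).item(); b=np.load("b.npy",allow_pickle=True).item()
S=lambda u,v:("s",np.array([(u+.5)/5-.5+205,(v+.5)/5-.5+165]))
T=lambda u,v:("t",np.array([(u+.5)/5.5-.5+155,(v+.5)/5.5-.5+155]))
W=lambda p,l:np.array([p[0]+np.cos(p[2])*l[0]-np.sin(p[2])*l[1],p[1]+np.sin(p[2])*l[0]+np.cos(p[2])*l[1],l[2]])
C={"s":a,"t":b}
def fit(obs,p0):
    f=lambda p:np.concatenate([proj(C[k],W(p,l))-uv for (k,uv),l in obs])
    r=least_squares(f,p0,x_scale=[.01,.01,.1],loss="soft_l1"); return r.x,f(r.x).reshape(-1,2)
if __name__=="__main__":
    B=lambda sx,sy,z:(sx*.03,sy*.065,z)
    cr=[(T(550,252),B(-1,1,0)),(T(760,252),B(-1,-1,0)),(T(550,153),B(1,1,.012)),(T(757,155),B(1,-1,.012)),
        (S(45,268),B(1,-1,0)),(S(160,347),B(1,1,0)),(S(212,307),B(-1,1,0)), (S(68,178),(.007,-.055,.092)),(S(163,240),(.007,.055,.092))]
    st=[(T(290,277),B(-1,1,0)),(T(497,268),B(-1,-1,0)),(T(288,180),B(1,1,.012)),(T(495,170),B(1,-1,.012)),
        (S(203,367),B(1,-1,0)),(S(335,447),B(1,1,0)),(S(382,404),B(-1,1,0))]
    ra=[(T(182,155),(.007,-.045,.092)),(T(33,134),(.007,.045,.092)),(T(30,155),(-.007,.045,.092)),(T(181,178),(-.007,-.045,.092)),
        (S(408,400),(.007,-.045,.092)),(S(500,478),(.007,.045,.092)),(S(418,393),(-.007,-.045,.092)),(S(509,468),(-.007,.045,.092))]
    P={}
    for n,o,p0 in(("cradle",cr,(.65,-.2,0)),("stand",st,(.62,-.05,0)),("rail",ra,(.62,.1,0))):
        P[n],r=fit(o,p0); print(n,P[n].round(4)); print(r.round(1).tolist())
    sp={0:[],1:[]}
    s=sorted([[366.1,278.6],[351.6,288.0],[380.7,270.3],[335.6,302.6]],key=lambda q:q[0]); t=[[125.5,184.2],[119.1,204.4],[115.8,221.6],[111.4,244.6]]
    for q,w in zip(s,t): print("spot",at_z(a,q,.02).round(4),at_z(b,w,.02).round(4))
    for n,u in (("Y",(278,468)),("B",(435,470)),("R",(653,563))):
        print(n,at_z(b,T(*u)[1],.05).round(4))
    for n,u in (("Y",(493,274)),("B",(400,215)),("R",(324,114))): print(n,at_z(a,S(*u)[1],.05).round(4))
    tr=[((469,299),.045),((546,307),.045),((536,430),.045),((456,420),.045)]
    q=np.array([at_z(b,((u[0]+.5)/1.5-.5,(u[1]+.5)/1.5-.5),z) for u,z in tr]); print("tray",q.round(3).tolist(),q.mean(0).round(3))
    np.save("P.npy",P,allow_pickle=True)
    # overlay
    def draw(im,c,off,s,p,boxes):
        for x0,x1,y0,y1,z0,z1 in boxes:
            v=[(x,y,z) for x in(x0,x1) for y in(y0,y1) for z in(z0,z1)]
            for i in range(8):
                for k in(1,2,4):
                    if i^k>i:
                        e=[tuple(np.int32(((proj(c,W(p,v[j]))-off+.5)*s-.5)*8)) for j in(i,i^k)]
                        cv2.line(im,e[0],e[1],(0,255,0),1,cv2.LINE_AA,3)
    bx={"cradle":[(-.03,.03,-.065,.065,0,.012),(-.001,.007,-.055,.055,.012,.092)],"stand":[(-.03,.03,-.065,.065,0,.012)],"rail":[(-.007,.007,-.045,.045,.0,.092)]}
    out=[]
    for c,(l,t,w,h) in((a,(205,165,115,120)),(b,(160,155,140,60))):
        s=5; im=cv2.resize(c["image"][t:t+h,l:l+w,::-1],None,fx=s,fy=s,interpolation=cv2.INTER_CUBIC)
        for n in P: draw(im,c,np.array([l,t]),s,P[n],bx[n])
        # new disc circle both signs
        for sg,col in((1,(0,0,255)),(-1,(255,0,255))):
            pts=[((proj(c,W(P["stand"],(-.006*sg,.06*np.cos(g),.072+.06*np.sin(g))))-[l,t]+.5)*s-.5) for g in np.linspace(0,6.283,60)]
            cv2.polylines(im,[np.int32(pts)],True,col,1)
        out.append(im)
    cv2.imwrite("pics/ov1.png",out[0]); cv2.imwrite("pics/ov2.png",out[1])
E
python3 fit.py
```

```text
cradle [ 0.6385 -0.1647  0.1074]
[[0.1, 0.6], [-0.2, 0.5], [0.0, 0.8], [0.2, 0.4], [-0.9, 0.7], [-0.5, 1.2], [0.0, 0.8], [-1.0, -0.5], [0.5, 0.5]]
stand [ 0.6091 -0.0043  0.1505]
[[0.2, 0.3], [0.6, 0.3], [-0.1, 0.1], [0.1, 0.3], [-0.9, 0.3], [-0.0, 1.5], [0.7, 0.5]]
rail [ 0.6116  0.1596 -0.0381]
[[0.1, 0.0], [-0.2, 0.0], [-0.5, 0.3], [-0.5, 0.0], [-1.2, -0.3], [-0.8, 0.3], [-0.1, -0.8], [0.5, 0.2]]
spot [0.6214 0.3498 0.02  ] [0.609  0.3428 0.02  ]
spot [0.5397 0.3487 0.02  ] [0.5367 0.3509 0.02  ]
spot [0.4735 0.3572 0.02  ] [0.4775 0.3505 0.02  ]
spot [0.408  0.3692 0.02  ] [0.4004 0.35   0.02  ]
Y [0.4468 0.0402 0.05  ]
B [ 0.4553 -0.0507  0.05  ]
R [ 0.4153 -0.1816  0.05  ]
Y [0.4494 0.0447 0.05  ]
B [ 0.4557 -0.0483  0.05  ]
R [ 0.4162 -0.1778  0.05  ]
tray [[0.617, -0.294, 0.045], [0.617, -0.465, 0.045], [0.351, -0.452, 0.045], [0.355, -0.284, 0.045]] [ 0.485 -0.374  0.045]
```

View pics/ov1.png

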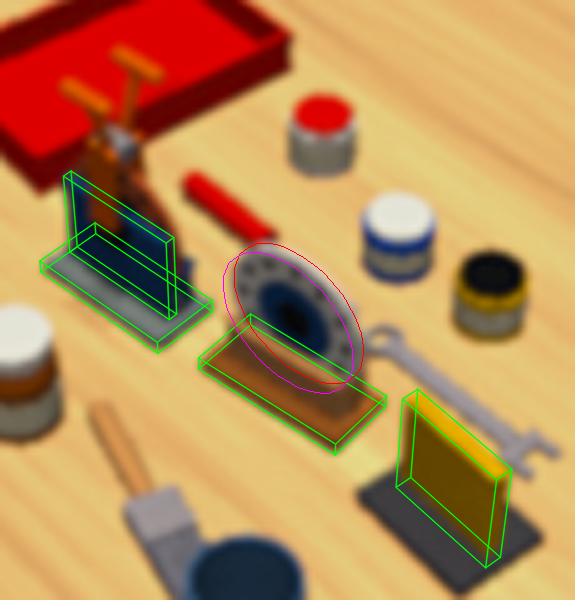

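View pics/ov2.png

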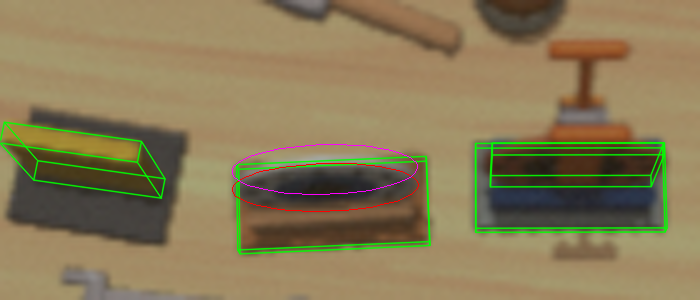

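The overlays fit within about 1 px. The cradle plate, the rail plate and the stand base match, and the red ellipse (slot at stand x = -6 mm) matches the new disc. Next I'll refine the spots, tins and handles by colour, and set up a helper that works out moves.

```bash
cat >> h.py <<'E'
def cen(c,px0,f,z,r=14):
    im=c["image"].astype(int); h,w=im.shape[:2]; x,y=map(int,px0)
    m=np.zeros((h,w),np.uint8); sub=im[y-r:y+r,x-r:x+r]; m[y-r:y+r,x-r:x+r]=f(sub[...,0],sub[...,1],sub[...,2])
    n,lab,st,ce=cv2.connectedComponentsWithStats(m)
    i=1+np.argmax(st[1:,4]); return ce[i],int(st[i,4]),at_z(c,ce[i],z)
white=lambda r,g,b:(b>120)&(r-b<30); red=lambda r,g,b:(r>110)&(g<90)&(b<90); black=lambda r,g,b:(r<75)
def plan(x,y,z,th):
    s=read_state(); p=s["tool_pos"]; M=R.from_rotvec(s["tcp_rot"]).as_matrix(); now=np.arctan2(M[1,1],M[0,1])
    # target frame
    tx=np.array([-np.sin(th),np.cos(th),0]);ty=np.array([np.cos(th),np.sin(th),0]);tz=np.array([0,0,-1.])
    T=np.c_[tx,ty,tz]; d=np.array([x,y,z])-p
    print("t",round(float(s["time"]),2),"tcp",p.round(4),"th",round(now,4),"width",round(float(s["width"]),3),"grip",round(float(s["grip_force"]),1),"F",np.round(s["wrist_force"],1),"q",np.round(s["q"],2))
    print(" rot units(tool)",(R.from_matrix(M.T@T).as_rotvec(degrees=True)/6).round(2)," travel after rot (units)",(T.T@d/.05).round(3)," travel now-frame",(M.T@d/.05).round(3))
E
python3 - <<'E'
from h import *
a=np.load("a.npy",allow_pickle=True).item(); b=np.load("b.npy",allow_pickle=True).item()
for q in([125,184],[119.5,202.5],[115.5,222.5],[110.5,242.5]): print("t",[np.round(v,4) for v in cen(b,q,white,.02,9)])
for q in([336,301],[351.6,288],[366,278.6],[378.5,267.5]): print("s",[np.round(v,4) for v in cen(a,q,white,.02,9)])
for n,q,f in(("Y",[205.5,240],black),("B",[234,240.5],white),("R",[273.5,257.5],red)): print(n,[np.round(v,4) for v in cen(b,q,f,.05,10)])
for n,q,f in(("Y",[303.5,219.8],black),("B",[285,208],white),("R",[269.7,187.7],red)): print(n,[np.round(v,4) for v in cen(a,q,f,.05,8)])
print("handles",at_z(b,[276.8,170.8],.208).round(3),at_z(a,[227.2,179.0],.208).round(3))
o=lambda r,g,b:(r-b>60)&(r>120)
plan(.6385,-.165,.27,.107)
E
```

```text
t [array([124.0267, 183.1818]), np.int64(187), array([0.612 , 0.3486, 0.02  ])]
t [array([119.655, 202.38 ]), np.int64(200), array([0.5438, 0.3504, 0.02  ])]
t [array([115.2077, 222.1546]), np.int64(207), array([0.4755, 0.3521, 0.02  ])]
t [array([110.4698, 242.414 ]), np.int64(215), array([0.4071, 0.3546, 0.02  ])]
s [array([336.8357, 300.5915]), np.int64(213), array([0.6128, 0.3477, 0.02  ])]
s [array([351.2077, 289.0821]), np.int64(207), array([0.544 , 0.3505, 0.02  ])]
s [array([364.841 , 278.2513]), np.int64(195), array([0.4755, 0.3536, 0.02  ])]
s [array([377.1564, 267.8994]), np.int64(179), array([0.4084, 0.3551, 0.02  ])]
Y [array([204.8218, 239.6667]), np.int64(174), array([0.4467, 0.0412, 0.05  ])]
B [array([233.2131, 239.7582]), np.int64(244), array([ 0.4561, -0.0491,  0.05  ])]
R [array([273.202 , 257.3636]), np.int64(198), array([ 0.4139, -0.1813,  0.05  ])]
Y [array([302.9367, 219.5316]), np.int64(79), array([0.4506, 0.0445, 0.05  ])]
B [array([284.2261, 208.8   ]), np.int64(115), array([ 0.4617, -0.0444,  0.05  ])]
R [array([269.0694, 187.5   ]), np.int64(72), array([ 0.4176, -0.1782,  0.05  ])]
handles [ 0.648 -0.161  0.208] [ 0.63  -0.174  0.208]
t 2.7 tcp [0.1511 0.6578 0.1938] th 1.345 width 1.001 grip 0.0 F [0.5 0.  0.9] q [ 1.31  0.26  1.6   0.    1.27 -0.04]
 rot units(tool) [-0.   -0.   11.82]  travel after rot (units) [-17.404   7.934  -1.524]  travel now-frame [-13.185 -13.857  -1.524]
```

Request:
apply_moves:
  fingers: [1, 1, 1, 1, 1, 1, 1, 1, 1, 1, 1, 1]
  travel:
    - [0, 0, -0.127]
    - [0, 0, -0.127]
    - [0, 0, -0.127]
    - [0, 0, -0.127]
    - [0, 0, -0.127]
    - [0, 0, -0.127]
    - [0, 0, -0.127]
    - [0, 0, -0.127]
    - [0, 0, -0.127]
    - [0, 0, -0.127]
    - [0, 0, -0.127]
    - [0, 0, -0.127]
  rotation:
    - [0, 0, 0.985]
    - [0, 0, 0.985]
    - [0, 0, 0.985]
    - [0, 0, 0.985]
    - [0, 0, 0.985]
    - [0, 0, 0.985]
    - [0, 0, 0.985]
    - [0, 0, 0.985]
    - [0, 0, 0.985]
    - [0, 0, 0.985]
    - [0, 0, 0.985]
    - [0, 0, 0.985]

```text
time: 3.9
tool_pos: [0.1511, 0.6578, 0.2702]
tcp_rot: [2.104, 2.333, -0.0]
wrist_force: [0.1, 0.4, 0.7]
width: 0.999
grip_force: 0.0
```

Request:
apply_moves:
  fingers: [1, 1, 1, 1, 1, 1, 1, 1, 1, 1, 1, 1]
  travel:
    - [-0.7, 0.32, 0]
    - [-0.7, 0.32, 0]
    - [-0.7, 0.32, 0]
    - [-0.7, 0.32, 0]
    - [-0.7, 0.32, 0]
    - [-0.7, 0.32, 0]
    - [-0.7, 0.32, 0]
    - [-0.7, 0.32, 0]
    - [-0.7, 0.32, 0]
    - [-0.7, 0.32, 0]
    - [-0.7, 0.32, 0]
    - [-0.7, 0.32, 0]
  rotation:
    - [0, 0, 0]
    - [0, 0, 0]
    - [0, 0, 0]
    - [0, 0, 0]
    - [0, 0, 0]
    - [0, 0, 0]
    - [0, 0, 0]
    - [0, 0, 0]
    - [0, 0, 0]
    - [0, 0, 0]
    - [0, 0, 0]
    - [0, 0, 0]

```text
time: 5.1
tool_pos: [0.3875, 0.2594, 0.2703]
tcp_rot: [2.099, 2.337, 0.001]
wrist_force: [0.5, 0.5, -0.2]
width: 0.997
grip_force: 0.0
```

```bash
python3 - <<'E'
from h import *
plan(.6385,-.165,.27,.107)
E
```

```text
t 5.1 tcp [0.3875 0.2594 0.2703] th 0.1074 width 0.997 grip 0.0 F [ 0.5  0.5 -0.2] q [ 0.54 -0.18  1.93 -0.    1.39  0.43]
 rot units(tool) [ 0.01 -0.    0.  ]  travel after rot (units) [-8.976e+00  4.084e+00  6.000e-03]  travel now-frame [-8.978e+00  4.080e+00  7.000e-03]
```

Request:
apply_moves:
  fingers: [1, 1, 1, 1, 1, 1, 1, 1, 1, 1, 1, 1]
  travel:
    - [-0.748, 0.34, 0]
    - [-0.748, 0.34, 0]
    - [-0.748, 0.34, 0]
    - [-0.748, 0.34, 0]
    - [-0.748, 0.34, 0]
    - [-0.748, 0.34, 0]
    - [-0.748, 0.34, 0]
    - [-0.748, 0.34, 0]
    - [-0.748, 0.34, 0]
    - [-0.748, 0.34, 0]
    - [-0.748, 0.34, 0]
    - [-0.748, 0.34, 0]
  rotation:
    - [0, 0, 0]
    - [0, 0, 0]
    - [0, 0, 0]
    - [0, 0, 0]
    - [0, 0, 0]
    - [0, 0, 0]
    - [0, 0, 0]
    - [0, 0, 0]
    - [0, 0, 0]
    - [0, 0, 0]
    - [0, 0, 0]
    - [0, 0, 0]

```text
time: 6.3
tool_pos: [0.6385, -0.1652, 0.2701]
tcp_rot: [2.099, 2.337, 0.0]
wrist_force: [0.3, 0.3, 0.5]
width: 0.996
grip_force: 0.0
```

```bash
python3 - <<'E'
from fit import *
print("far",at_z(b,T(676,54)[1],.214).round(4),"near",at_z(b,T(678,147)[1],.214).round(4))
print("scene",at_z(a,S(87,96)[1],.212).round(4),at_z(a,S(137,64)[1],.212).round(4))
print([proj(b,(.6385+s*.0255,-.165+s*.003,.214)).round(1) for s in(1,-1)],T(676,54)[1],T(678,147)[1])
plan(.6385,-.165,.183,.107)
c=cam("scene"); save(c,"s2.png",(195,140,80,100),6)
E
```

```text
far [ 0.6658 -0.1611  0.214 ] near [ 0.6153 -0.1666  0.214 ]
scene [ 0.6639 -0.161   0.212 ] [ 0.6147 -0.1663  0.212 ]
[array([277.7, 165. ]), array([278.3, 182.2])] [277.5        164.40909091] [277.86363636 181.31818182]
t 6.3 tcp [ 0.6385 -0.1652  0.2701] th 0.107 width 0.996 grip 0.0 F [0.3 0.3 0.5] q [-0.29  0.2   1.54  0.    1.4  -0.4 ]
 rot units(tool) [ 0.  0. -0.]  travel after rot (units) [0.004 0.    1.741]  travel now-frame [ 0.004 -0.     1.741]
```

View pics/s2.png

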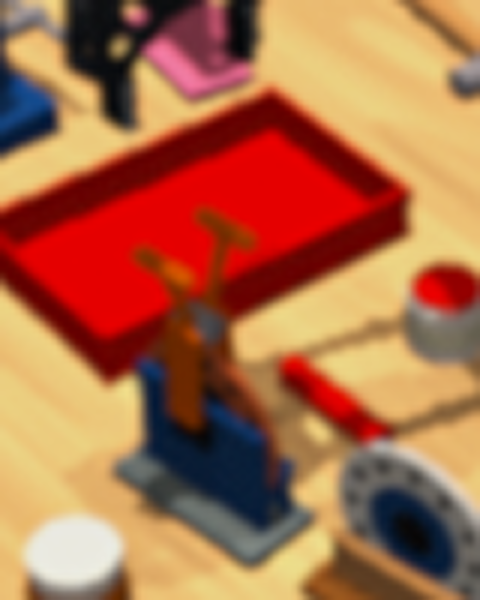

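The crop shows the open gripper above the clamp, with the handle bars at (165,270) and (225,228). Both cameras put their midpoint at (0.640, -0.164). I'll descend and squeeze.

Request:
apply_moves:
  fingers: [1, 1, 1, 1, 1, 1, 1, 0.35, 0.35, 0.35, 0.35, 0.35]
  travel:
    - [0.01, 0.03, 0.3]
    - [0, 0, 0.3]
    - [0, 0, 0.3]
    - [0, 0, 0.3]
    - [0, 0, 0.3]
    - [0, 0, 0.24]
    - [0, 0, 0]
    - [0, 0, 0]
    - [0, 0, 0]
    - [0, 0, 0]
    - [0, 0, 0]
    - [0, 0, 0]
  rotation:
    - [0, 0, 0]
    - [0, 0, 0]
    - [0, 0, 0]
    - [0, 0, 0]
    - [0, 0, 0]
    - [0, 0, 0]
    - [0, 0, 0]
    - [0, 0, 0]
    - [0, 0, 0]
    - [0, 0, 0]
    - [0, 0, 0]
    - [0, 0, 0]
  newtons: 40

```text
time: 7.55
tool_pos: [0.6396, -0.163, 0.1836]
tcp_rot: [2.099, 2.337, 0.001]
wrist_force: [0.3, 0.6, -1.1]
width: 0.351
grip_force: 0.0
```

Request:
apply_moves:
  fingers: [0.35, 0.35, 0.35, 0.35, 0.35, 0.35]
  travel:
    - [0, 0, 0]
    - [0, 0, 0]
    - [0, 0, 0]
    - [0, 0, 0]
    - [0, 0, 0]
    - [0, 0, 0]
  rotation:
    - [0, 0, 0]
    - [0, 0, 0]
    - [0, 0, 0]
    - [0, 0, 0]
    - [0, 0, 0]
    - [0, 0, 0]

```text
time: 8.15
tool_pos: [0.6393, -0.1629, 0.1829]
tcp_rot: [-2.099, -2.337, -0.0]
wrist_force: [-1.0, 0.6, 0.6]
width: 0.353
grip_force: 0.0
```

```bash
python3 - <<'E'
from h import *
c=cam("scene"); d=cam("top")
A=cv2.resize(c["image"][140:240,190:270,::-1],None,fx=5.5,fy=5.5); B=cv2.resize(d["image"][140:220,235:300,::-1],None,fx=5.5,fy=5.5)
im=np.zeros((550,800,3),np.uint8); im[:550,:440]=A; im[:440,440:440+B.shape[1]]=B[:, :360]; cv2.imwrite("pics/g1.png",im)
E
```

```text
(no output)
```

View pics/g1.png

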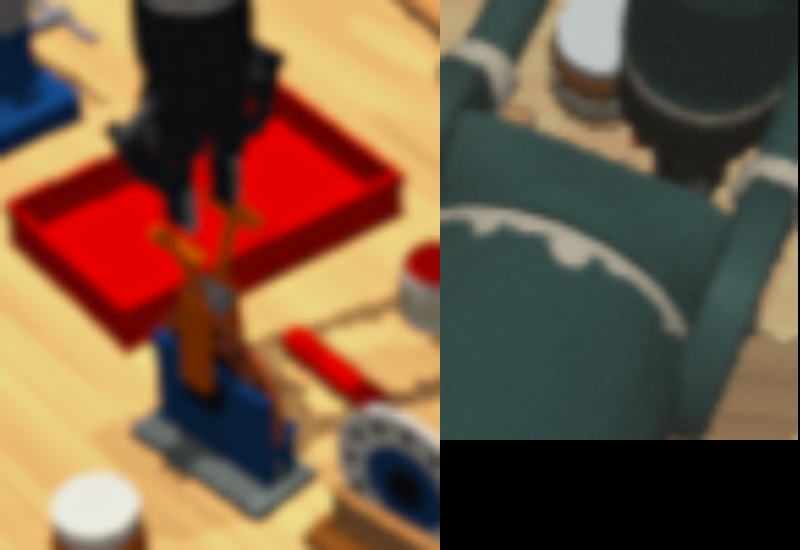

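```bash
python3 - <<'E'
from h import *
c=cam("scene")
for z in (.183,.195,.21,.22,.23): print(z,proj(c,(.6393,-.163,z)).round(1))
print(read_state())
E
```

```text
0.183 [227.6 186.9]
0.195 [227.4 184.4]
0.21 [227.2 181.1]
0.22 [227.1 178.9]
0.23 [226.9 176.6]
{'time': 8.3, 'q': array([-2.87261993e-01,  2.41862801e-01,  1.65131636e+00,  9.83507524e-06,
        1.24843366e+00, -3.94532510e-01]), 'joint_vel': array([-4.61177350e-04, -1.91918121e-03,  4.45995370e-05, -7.47479213e-04,
       -3.99659844e-04,  2.44749990e-04]), 'joint_torque': array([-5.35314502e-04, -4.99978566e+01, -3.64696383e+01, -3.65073847e-04,
        1.13286027e-03,  6.17610027e-06]), 'tool_pos': array([ 0.63925337, -0.16288912,  0.18298184]), 'tcp_rot': array([-2.09914531e+00, -2.33731765e+00,  3.91288004e-07]), 'wrist_force': array([ 0.36122599, -0.44073136, -0.06322646]), 'torque': array([-0.00558121,  0.01835138,  0.00953729]), 'grip_force': 0.0, 'width': 0.3518675297902942}
```

```bash
python3 - <<'E'
from h import *
c=cam("scene")
def zat(px,y): # intersect with plane y=const
    o,d=ray(c,px); return o+d*(y-o[1])/d[1]
print(zat((231.8,176.4),-.166).round(3),zat((222.9,181),-.160).round(3),zat((215,161),-.16).round(3))
# darkness mask zoom numbers: column profile
im=c["image"].astype(int).sum(2)
for r in range(170,192): print(r,im[r,216:240].tolist())
E
```

```text
[ 0.616 -0.166  0.217] [ 0.66  -0.16   0.223] [ 0.686 -0.16   0.321]
170 [40, 47, 43, 49, 45, 53, 45, 47, 97, 165, 200, 173, 110, 53, 34, 82, 145, 206, 227, 232, 231, 229, 229, 229]
171 [44, 42, 43, 42, 43, 44, 42, 52, 104, 170, 203, 179, 119, 54, 33, 70, 128, 193, 230, 231, 231, 230, 229, 230]
172 [71, 54, 43, 46, 44, 43, 43, 47, 105, 177, 207, 187, 128, 63, 34, 65, 123, 189, 225, 230, 231, 229, 229, 229]
173 [137, 104, 75, 49, 45, 41, 36, 54, 109, 178, 208, 193, 129, 62, 34, 67, 128, 195, 225, 230, 231, 229, 229, 229]
174 [199, 174, 133, 84, 52, 39, 51, 81, 139, 201, 216, 196, 132, 61, 36, 62, 136, 205, 234, 231, 231, 230, 229, 229]
175 [229, 215, 182, 132, 72, 44, 59, 111, 169, 220, 225, 200, 135, 73, 43, 59, 129, 211, 240, 231, 231, 230, 229, 230]
176 [233, 233, 214, 169, 100, 50, 63, 122, 182, 229, 238, 205, 165, 111, 77, 74, 135, 207, 233, 233, 231, 230, 230, 229]
177 [231, 234, 223, 177, 113, 57, 62, 119, 180, 224, 239, 223, 206, 172, 125, 113, 142, 180, 214, 233, 236, 230, 230, 230]
178 [230, 232, 223, 183, 116, 56, 60, 115, 171, 221, 241, 230, 227, 213, 178, 146, 149, 172, 1
[... 951 characters left out ...]
 276, 262, 246, 228, 212, 182, 168, 168, 158, 134, 116, 112, 108, 105, 112]
187 [229, 230, 230, 232, 232, 223, 200, 185, 207, 233, 239, 233, 221, 202, 171, 148, 130, 114, 108, 111, 104, 112, 112, 108]
188 [229, 230, 229, 230, 232, 227, 216, 181, 166, 180, 198, 204, 192, 180, 157, 133, 113, 105, 108, 109, 109, 109, 104, 104]
189 [229, 230, 229, 230, 231, 233, 225, 199, 164, 165, 174, 182, 165, 160, 150, 134, 116, 108, 109, 105, 106, 110, 105, 130]
190 [229, 230, 230, 231, 232, 231, 218, 196, 165, 159, 174, 178, 177, 168, 151, 138, 119, 113, 105, 107, 113, 135, 169, 248]
191 [230, 230, 232, 231, 223, 211, 190, 175, 154, 154, 173, 191, 203, 197, 181, 157, 138, 125, 118, 139, 180, 246, 333, 426]
```

The picture shows the dark finger ends just above the bars: rows 176–180, against bars at 181–184. The fingers therefore closed above the handles. The visible tips are about 30 mm higher than the TCP reading implies, so I'll reopen, go 28 mm lower and watch the forces.

Request:
apply_moves:
  fingers: [1, 1, 1, 1, 1, 1, 1, 1, 1, 1, 1, 1]
  travel:
    - [0, 0, 0]
    - [0, 0, 0]
    - [0, 0, 0]
    - [0, 0, 0]
    - [0, 0, 0]
    - [0, 0, 0]
    - [0, 0, 0.14]
    - [0, 0, 0.14]
    - [0, 0, 0.14]
    - [0, 0, 0.14]
    - [0, 0, 0]
    - [0, 0, 0]
  rotation:
    - [0, 0, 0]
    - [0, 0, 0]
    - [0, 0, 0]
    - [0, 0, 0]
    - [0, 0, 0]
    - [0, 0, 0]
    - [0, 0, 0]
    - [0, 0, 0]
    - [0, 0, 0]
    - [0, 0, 0]
    - [0, 0, 0]
    - [0, 0, 0]

```text
time: 9.55
tool_pos: [0.639, -0.1628, 0.1544]
tcp_rot: [-2.099, -2.337, 0.001]
wrist_force: [0.6, -0.4, -0.1]
width: 1.001
grip_force: 0.0
```

```bash
python3 - <<'E'
from h import *
plan(.6393,-.163,.155,.107)
c=cam("scene"); save(c,"s3.png",(195,140,60,70),7)
E
```

```text
t 9.55 tcp [ 0.639  -0.1628  0.1544] th 0.1073 width 1.001 grip 0.0 F [ 0.6 -0.4 -0.1] q [-0.29  0.26  1.68 -0.    1.2  -0.39]
 rot units(tool) [-0.01 -0.    0.  ]  travel after rot (units) [-0.004  0.006 -0.012]  travel now-frame [-0.004  0.006 -0.012]
```

View pics/s3.png

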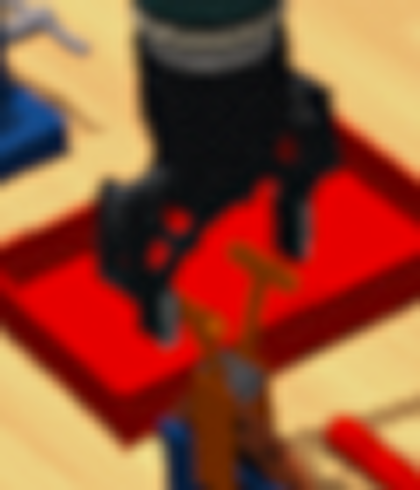

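Request:
apply_moves:
  fingers: [1, 1, 1, 1, 0.35, 0.35, 0.35, 0.35, 0.35, 0.35, 0.35, 0.35]
  travel:
    - [0, 0, 0.08]
    - [0, 0, 0.08]
    - [0, 0, 0.08]
    - [0, 0, 0]
    - [0, 0, 0]
    - [0, 0, 0]
    - [0, 0, 0]
    - [0, 0, 0]
    - [0, 0, 0]
    - [0, 0, 0]
    - [0, 0, 0]
    - [0, 0, 0]
  rotation:
    - [0, 0, 0]
    - [0, 0, 0]
    - [0, 0, 0]
    - [0, 0, 0]
    - [0, 0, 0]
    - [0, 0, 0]
    - [0, 0, 0]
    - [0, 0, 0]
    - [0, 0, 0]
    - [0, 0, 0]
    - [0, 0, 0]
    - [0, 0, 0]

```text
time: 10.8
tool_pos: [0.6392, -0.1629, 0.143]
tcp_rot: [-2.099, -2.337, 0.0]
wrist_force: [-0.3, 0.4, -0.4]
width: 0.389
grip_force: 41.4
```

```bash
python3 - <<'E'
from h import *
plan(.6393,-.163,.155,.107)
c=cam("scene"); save(c,"s4.png",(195,140,60,70),7)
def zat(px,y):
    o,d=ray(c,px); return o+d*(y-o[1])/d[1]
print(zat((218.6,188.3),-.158).round(3),zat((237.1,176.4),-.168).round(3))
E
```

```text
t 10.8 tcp [ 0.6392 -0.1629  0.143 ] th 0.1072 width 0.389 grip 41.4 F [-0.3  0.4 -0.4] q [-0.29  0.27  1.69 -0.    1.18 -0.39]
 rot units(tool) [-0.  0.  0.]  travel after rot (units) [-0.002  0.001 -0.24 ]  travel now-frame [-0.002  0.001 -0.24 ]
[ 0.682 -0.158  0.203] [ 0.59  -0.168  0.203]
```

View pics/s4.png

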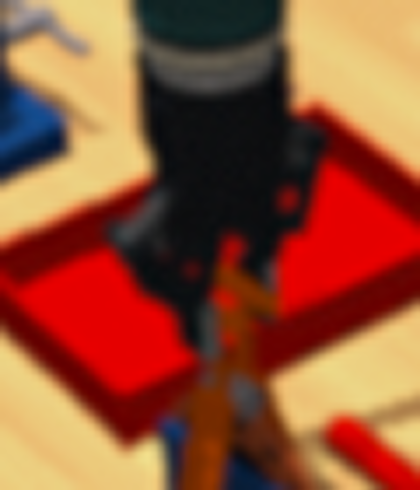

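The clamp is squeezed: 41 N at about 33 mm width, with the jaws open. The real fingertips sit about 33–36 mm above the reported TCP, which I'll allow for from here on. Lifting now.

Request:
apply_moves:
  fingers: [0.35, 0.35, 0.35, 0.35, 0.35, 0.35, 0.35, 0.35, 0.35, 0.35]
  travel:
    - [0, 0, -0.1]
    - [0, 0, -0.2]
    - [0, 0, -0.3]
    - [0, 0, -0.3]
    - [0, 0, -0.3]
    - [0, 0, -0.3]
    - [0, 0, -0.3]
    - [0, 0, -0.3]
    - [0, 0, -0.2]
    - [0, 0, -0.1]
  rotation:
    - [0, 0, 0]
    - [0, 0, 0]
    - [0, 0, 0]
    - [0, 0, 0]
    - [0, 0, 0]
    - [0, 0, 0]
    - [0, 0, 0]
    - [0, 0, 0]
    - [0, 0, 0]
    - [0, 0, 0]

```text
time: 11.85
tool_pos: [0.6398, -0.1631, 0.2648]
tcp_rot: [2.098, 2.336, 0.001]
wrist_force: [-0.0, 1.3, -1.7]
width: 0.392
grip_force: 41.4
```

```bash
python3 - <<'E'
from h import *
plan(.6116,.160,.263,-.038)
c=cam("scene"); save(c,"s5.png",(190,110,90,110),5.4)
E
```

```text
t 11.85 tcp [ 0.6398 -0.1631  0.2648] th 0.1073 width 0.392 grip 41.4 F [-0.   1.3 -1.7] q [-0.29  0.2   1.55 -0.    1.39 -0.39]
 rot units(tool) [0.02 0.01 1.39]  travel after rot (units) [ 6.436 -0.81   0.036]  travel now-frame [6.485 0.13  0.031]
```

View pics/s5.png

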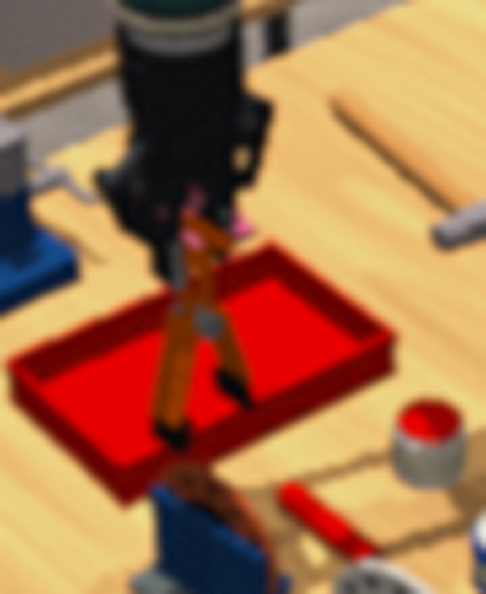

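The clamp hangs upright with open jaws, bite pads at about (170,435) and (240,390), clear of the disc. Moving to the rail.

Request:
apply_moves:
  fingers: [0.35, 0.35, 0.35, 0.35, 0.35, 0.35, 0.35, 0.35, 0.35, 0.35, 0.35, 0.35]
  travel:
    - [0, 0, 0]
    - [0, 0, 0]
    - [0.4, -0.05, 0]
    - [0.7, -0.09, 0]
    - [0.8, -0.1, 0]
    - [0.8, -0.1, 0]
    - [0.8, -0.1, 0]
    - [0.8, -0.1, 0]
    - [0.8, -0.1, 0]
    - [0.7, -0.09, 0]
    - [0.4, -0.05, 0]
    - [0.236, -0.03, 0.036]
  rotation:
    - [0, 0, 0.7]
    - [0, 0, 0.69]
    - [0, 0, 0]
    - [0, 0, 0]
    - [0, 0, 0]
    - [0, 0, 0]
    - [0, 0, 0]
    - [0, 0, 0]
    - [0, 0, 0]
    - [0, 0, 0]
    - [0, 0, 0]
    - [0, 0, 0]

```text
time: 13.1
tool_pos: [0.61, 0.1631, 0.2607]
tcp_rot: [-2.259, -2.182, 0.001]
wrist_force: [-0.2, -0.1, 0.1]
width: 0.391
grip_force: 41.4
```

```bash
python3 - <<'E'
from h import *
plan(.6116,.160,.145,-.038)
c=cam("scene"); d=cam("top")
for n in("clip","clip_bite","clip_handles"):
  for cn,k in(("scene",c),("top",d)):
    z={"clip":.273,"clip_bite":.195,"clip_handles":.328}[n]
    print(n,cn,[(at_z(k,q["location"],z).round(3).tolist(),round(q["p"],2)) for q in tip_of(cn,n)])
E
```

```text
t 13.1 tcp [0.61   0.1631 0.2607] th -0.0347 width 0.391 grip 41.4 F [-0.2 -0.1  0.1] q [0.22 0.15 1.62 0.   1.37 0.26]
 rot units(tool) [-0.01 -0.    0.03]  travel after rot (units) [-0.061  0.034  2.314]  travel now-frame [-0.062  0.036  2.314]
clip scene [([0.613, 0.166, 0.273], 0.61), ([0.767, 0.006, 0.273], 0.52)]
clip top [([0.593, 0.16, 0.273], 0.75)]
clip_bite scene [([0.612, 0.168, 0.195], 0.65)]
clip_bite top [([0.607, 0.146, 0.195], 0.84), ([0.433, 0.015, 0.195], 0.21)]
clip_handles scene [([0.613, 0.163, 0.328], 0.74), ([0.7, 0.245, 0.328], 0.47), ([0.779, 0.176, 0.328], 0.26)]
clip_handles top [([0.607, 0.153, 0.328], 0.57), ([0.427, -0.007, 0.328], 0.45)]
```

Good. I'll correct slightly, lower onto the rail, let go and check the force.

Request:
apply_moves:
  fingers: [0.35, 0.35, 0.35, 0.35, 0.35, 0.35, 0.35, 0.35, 0.35, 0.35, 0.35]
  travel:
    - [-0.06, 0.035, 0]
    - [0, 0, 0.2]
    - [0, 0, 0.3]
    - [0, 0, 0.3]
    - [0, 0, 0.3]
    - [0, 0, 0.3]
    - [0, 0, 0.3]
    - [0, 0, 0.3]
    - [0, 0, 0.2]
    - [0, 0, 0.11]
    - [0, 0, 0]
  rotation:
    - [0, 0, 0]
    - [0, 0, 0]
    - [0, 0, 0]
    - [0, 0, 0]
    - [0, 0, 0]
    - [0, 0, 0]
    - [0, 0, 0]
    - [0, 0, 0]
    - [0, 0, 0]
    - [0, 0, 0]
    - [0, 0, 0]

```text
time: 14.6
tool_pos: [0.6122, 0.157, 0.1446]
tcp_rot: [-2.263, -2.178, 0.002]
wrist_force: [0.7, 0.7, -1.4]
width: 0.396
grip_force: 41.4
```

Request:
apply_moves:
  fingers: [0.5, 0.6, 0.7, 0.8, 0.9, 1, 1, 1, 1, 1, 1, 1]
  travel:
    - [0, 0, 0]
    - [0, 0, 0]
    - [0, 0, 0]
    - [0, 0, 0]
    - [0, 0, 0]
    - [0, 0, 0]
    - [0, 0, 0]
    - [0, 0, 0]
    - [0, 0, 0]
    - [0, 0, 0]
    - [0, 0, 0]
    - [0, 0, 0]
  rotation:
    - [0, 0, 0]
    - [0, 0, 0]
    - [0, 0, 0]
    - [0, 0, 0]
    - [0, 0, 0]
    - [0, 0, 0]
    - [0, 0, 0]
    - [0, 0, 0]
    - [0, 0, 0]
    - [0, 0, 0]
    - [0, 0, 0]
    - [0, 0, 0]

```text
time: 15.8
tool_pos: [0.6128, 0.1571, 0.1457]
tcp_rot: [2.264, 2.178, -0.0]
wrist_force: [0.4, 0.5, 0.3]
width: 1.0
grip_force: 0.0
```

Request:
apply_moves:
  fingers: [1, 1, 1, 1, 1, 1, 1, 1, 1, 1]
  travel:
    - [0, 0, -0.1]
    - [0, 0, -0.2]
    - [0, 0, -0.3]
    - [0, 0, -0.3]
    - [0, 0, -0.3]
    - [0, 0, -0.3]
    - [0, 0, -0.3]
    - [0, 0, -0.3]
    - [0, 0, -0.2]
    - [0, 0, 0]
  rotation:
    - [0, 0, 0]
    - [0, 0, 0]
    - [0, 0, 0]
    - [0, 0, 0]
    - [0, 0, 0]
    - [0, 0, 0]
    - [0, 0, 0]
    - [0, 0, 0]
    - [0, 0, 0]
    - [0, 0, 0]

```text
time: 16.8
tool_pos: [0.6139, 0.1574, 0.2632]
tcp_rot: [2.262, 2.177, 0.005]
wrist_force: [-0.7, 0.0, 0.3]
width: 1.003
grip_force: 0.0
```

```bash
python3 - <<'E'
from h import *
P=np.load("P.npy",allow_pickle=True).item(); x,y,th=P["cradle"]
plan(x-.006*np.cos(th),y-.006*np.sin(th),.25,th)
c=cam("scene"); d=cam("top")
A=cv2.resize(c["image"][150:290,200:340,::-1],None,fx=4,fy=4); B=cv2.resize(d["image"][150:230,160:210,::-1],None,fx=4,fy=4)
im=np.zeros((560,780,3),np.uint8); im[:,:560]=A; im[:320,560:760]=B; cv2.imwrite("pics/c1.png",im)
for cn,k in(("scene",c),("top",d)):
    print(cn,[(at_z(k,q["location"],.153).round(3).tolist(),round(q["p"],2)) for q in tip_of(cn,"clip")],[(at_z(k,q["location"],.208).round(3).tolist(),round(q["p"],2)) for q in tip_of(cn,"clip_handles")])
E
```

```text
t 16.8 tcp [0.6139 0.1574 0.2632] th -0.0384 width 1.003 grip 0.0 F [-0.7  0.   0.3] q [0.21 0.15 1.61 0.   1.37 0.25]
 rot units(tool) [ 0.03 -0.01 -1.39]  travel after rot (units) [-6.457 -0.321  0.264]  travel now-frame [-6.435  0.619  0.261]
scene [([0.594, 0.151, 0.153], 0.7)] [([0.597, 0.146, 0.208], 0.65), ([0.757, -0.002, 0.208], 0.63), ([0.736, 0.415, 0.208], 0.53), ([0.618, 0.093, 0.208], 0.2)]
top [([0.602, 0.152, 0.153], 0.74), ([0.571, 0.113, 0.153], 0.36)] [([0.612, 0.161, 0.208], 0.57)]
```

View pics/c1.png

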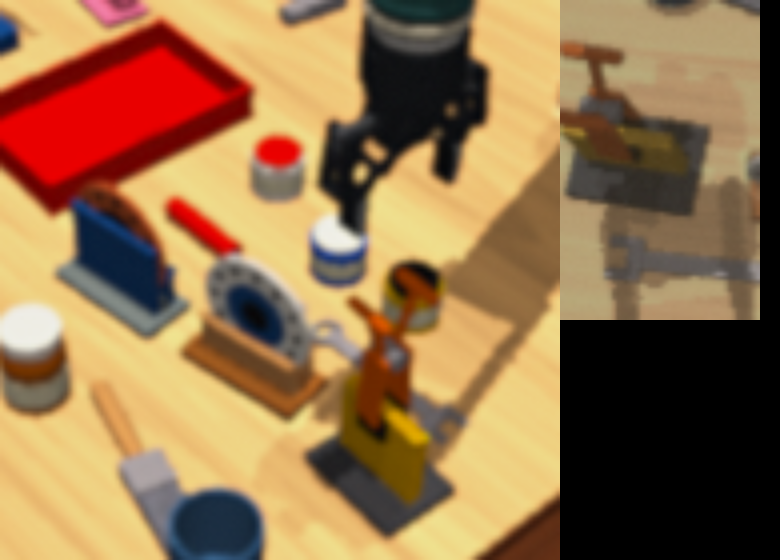

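The picture shows the clamp biting the yellow rail upright at (385,360), released, with the fingers clear. Next is the worn disc, still standing in the cradle.

Request:
apply_moves:
  fingers: [1, 1, 1, 1, 1, 1, 1, 1, 1, 1, 1, 1]
  travel:
    - [0, 0, 0]
    - [0, 0, 0]
    - [-0.4, -0.02, 0]
    - [-0.7, -0.035, 0]
    - [-0.8, -0.04, 0.06]
    - [-0.8, -0.04, 0.06]
    - [-0.8, -0.04, 0.06]
    - [-0.8, -0.04, 0.06]
    - [-0.8, -0.04, 0]
    - [-0.7, -0.035, 0]
    - [-0.4, -0.021, 0]
    - [-0.257, -0.01, 0]
  rotation:
    - [0, 0, -0.7]
    - [0, 0, -0.69]
    - [0, 0, 0]
    - [0, 0, 0]
    - [0, 0, 0]
    - [0, 0, 0]
    - [0, 0, 0]
    - [0, 0, 0]
    - [0, 0, 0]
    - [0, 0, 0]
    - [0, 0, 0]
    - [0, 0, 0]

```text
time: 18.3
tool_pos: [0.6311, -0.167, 0.248]
tcp_rot: [-2.1, -2.335, 0.0]
wrist_force: [-0.2, -0.4, -0.8]
width: 0.998
grip_force: 0.0
```

```bash
python3 - <<'E'
from h import *
P=np.load("P.npy",allow_pickle=True).item(); x,y,th=P["cradle"]
plan(x-.006*np.cos(th),y-.006*np.sin(th),.067,th)
E
```

```text
t 18.3 tcp [ 0.6311 -0.167   0.248 ] th 0.1056 width 0.998 grip 0.0 F [-0.2 -0.4 -0.8] q [-0.3   0.2   1.59  0.    1.36 -0.4 ]
 rot units(tool) [-0.01 -0.01 -0.02]  travel after rot (units) [0.03  0.033 3.62 ]  travel now-frame [0.028 0.036 3.62 ]
```

Request:
apply_moves:
  fingers: [1, 1, 1, 1, 1, 1, 1, 1, 1, 1, 1]
  travel:
    - [0.03, 0.03, 0.2]
    - [0, 0, 0.4]
    - [0, 0, 0.4]
    - [0, 0, 0.4]
    - [0, 0, 0.4]
    - [0, 0, 0.4]
    - [0, 0, 0.4]
    - [0, 0, 0.4]
    - [0, 0, 0.3]
    - [0, 0, 0.2]
    - [0, 0, 0.12]
  rotation:
    - [0, 0, 0]
    - [0, 0, 0]
    - [0, 0, 0]
    - [0, 0, 0]
    - [0, 0, 0]
    - [0, 0, 0]
    - [0, 0, 0]
    - [0, 0, 0]
    - [0, 0, 0]
    - [0, 0, 0]
    - [0, 0, 0]

```text
time: 19.4
tool_pos: [0.6323, -0.1628, 0.0664]
tcp_rot: [-2.097, -2.337, 0.001]
wrist_force: [0.6, 0.2, -0.3]
width: 1.003
grip_force: 0.0
```

Request:
apply_moves:
  fingers: [0.6, 0.4, 0.2, 0, 0, 0, 0, 0, 0, 0, 0, 0]
  travel:
    - [0, 0, 0]
    - [0, 0, 0]
    - [0, 0, 0]
    - [0, 0, 0]
    - [0, 0, 0]
    - [0, 0, 0]
    - [0, 0, 0]
    - [0, 0, 0]
    - [0, 0, 0]
    - [0, 0, 0]
    - [0, 0, 0]
    - [0, 0, 0]
  rotation:
    - [0, 0, 0]
    - [0, 0, 0]
    - [0, 0, 0]
    - [0, 0, 0]
    - [0, 0, 0]
    - [0, 0, 0]
    - [0, 0, 0]
    - [0, 0, 0]
    - [0, 0, 0]
    - [0, 0, 0]
    - [0, 0, 0]
    - [0, 0, 0]

```text
time: 20.6
tool_pos: [0.6331, -0.1641, 0.0683]
tcp_rot: [2.099, 2.337, 0.001]
wrist_force: [-0.5, -0.6, 5.1]
width: 0.061
grip_force: 42.5
```

```bash
python3 - <<'E'
from h import *
plan(.485,-.374,.25,0.05)
c=cam("scene"); save(c,"d1.png",(190,130,110,110),5)
E
```

```text
t 20.6 tcp [ 0.6331 -0.1641  0.0683] th 0.1073 width 0.061 grip 42.5 F [-0.5 -0.6  5.1] q [-0.29  0.32  1.77 -0.    1.05 -0.4 ]
 rot units(tool) [0.01 0.   0.55]  travel after rot (units) [-4.044 -3.169 -3.634]  travel now-frame [-3.858 -3.392 -3.635]
```

Pinched at about 5.2 mm with 42 N, so the disc is held. Lifting it and carrying it over the tray.

Request:
apply_moves:
  fingers: [0, 0, 0, 0, 0, 0, 0, 0, 0]
  travel:
    - [0, 0, -0.1]
    - [0, 0, -0.2]
    - [0, 0, -0.3]
    - [0, 0, -0.3]
    - [0, 0, -0.3]
    - [0, 0, -0.3]
    - [0, 0, -0.3]
    - [0, 0, -0.2]
    - [0, 0, -0.1]
  rotation:
    - [0, 0, 0]
    - [0, 0, 0]
    - [0, 0, 0]
    - [0, 0, 0]
    - [0, 0, 0]
    - [0, 0, 0]
    - [0, 0, 0]
    - [0, 0, 0]
    - [0, 0, 0]
  newtons: 60

```text
time: 21.55
tool_pos: [0.6334, -0.1642, 0.1747]
tcp_rot: [2.098, 2.336, 0.002]
wrist_force: [0.0, 0.8, -1.7]
width: 0.057
grip_force: 61.7
```

```bash
python3 - <<'E'
from h import *
plan(.485,-.374,.173,-.04)
c=cam("scene"); d=cam("top")
for cn,k in(("scene",c),("top",d)):
    print(cn,[(at_z(k,q["location"],.177).round(3).tolist(),round(q["p"],2)) for q in tip_of(cn,"worn_disc")])
    print("tray",[(np.round(q["location"],1).tolist(),at_z(k,q["location"],0).round(3).tolist(),round(q["p"],2)) for q in tip_of(cn,"tray")])
E
```

```text
t 21.55 tcp [ 0.6334 -0.1642  0.1747] th 0.1072 width 0.057 grip 61.7 F [ 0.   0.8 -1.7] q [-0.29  0.24  1.67 -0.    1.23 -0.4 ]
 rot units(tool) [0.02 0.01 1.41]  travel after rot (units) [-4.312 -2.799  0.034]  travel now-frame [-3.855 -3.401  0.03 ]
scene [([0.638, -0.165, 0.177], 0.59)]
tray [([226.5, 182.3], [0.492, -0.372, 0.0], 0.95)]
top [([0.636, -0.157, 0.177], 0.42)]
tray [([330.9, 243.0], [0.485, -0.372, 0.0], 0.66)]
```

Request:
apply_moves:
  fingers: [0, 0, 0, 0, 0, 0, 0, 0, 0, 0, 0, 0]
  travel:
    - [0, 0, 0]
    - [0, 0, 0]
    - [-0.3, -0.2, 0]
    - [-0.4, -0.26, 0]
    - [-0.5, -0.32, 0]
    - [-0.5, -0.32, 0]
    - [-0.5, -0.32, 0]
    - [-0.5, -0.32, 0]
    - [-0.5, -0.32, 0]
    - [-0.5, -0.32, 0]
    - [-0.4, -0.26, 0]
    - [-0.2, -0.13, 0]
  rotation:
    - [0, 0, 0.7]
    - [0, 0, 0.71]
    - [0, 0, 0]
    - [0, 0, 0]
    - [0, 0, 0]
    - [0, 0, 0]
    - [0, 0, 0]
    - [0, 0, 0]
    - [0, 0, 0]
    - [0, 0, 0]
    - [0, 0, 0]
    - [0, 0, 0]

```text
time: 23.05
tool_pos: [0.4833, -0.375, 0.1721]
tcp_rot: [-2.266, -2.174, 0.002]
wrist_force: [0.2, 0.9, -1.6]
width: 0.057
grip_force: 61.7
```

Request:
apply_moves:
  fingers: [0, 0, 0, 0, 0, 0, 0, 0, 0, 0, 0]
  travel:
    - [0, 0, 0.1]
    - [0, 0, 0.2]
    - [0, 0, 0.3]
    - [0, 0, 0.3]
    - [0, 0, 0.3]
    - [0, 0, 0.3]
    - [0, 0, 0.25]
    - [0, 0, 0.2]
    - [0, 0, 0.15]
    - [0, 0, 0.05]
    - [0, 0, 0]
  rotation:
    - [0, 0, 0]
    - [0, 0, 0]
    - [0, 0, 0]
    - [0, 0, 0]
    - [0, 0, 0]
    - [0, 0, 0]
    - [0, 0, 0]
    - [0, 0, 0]
    - [0, 0, 0]
    - [0, 0, 0]
    - [0, 0, 0]

```text
time: 24.15
tool_pos: [0.4855, -0.3732, 0.065]
tcp_rot: [-2.266, -2.176, 0.0]
wrist_force: [0.5, -0.6, -1.4]
width: 0.058
grip_force: 61.6
```

Request:
apply_moves:
  fingers: [0.3, 0.6, 1, 1, 1, 1, 1, 1, 1, 1, 1, 1]
  travel:
    - [0, 0, 0]
    - [0, 0, 0]
    - [0, 0, 0]
    - [0, 0, 0]
    - [0, 0, 0]
    - [0, 0, -0.3]
    - [0, 0, -0.5]
    - [0, 0, -0.6]
    - [0, 0, -0.6]
    - [0, 0, -0.6]
    - [0, 0, -0.6]
    - [0, 0, 0]
  rotation:
    - [0, 0, 0]
    - [0, 0, 0]
    - [0, 0, 0]
    - [0, 0, 0]
    - [0, 0, 0]
    - [0, 0, 0]
    - [0, 0, 0]
    - [0, 0, 0]
    - [0, 0, 0]
    - [0, 0, 0]
    - [0, 0, 0]
    - [0, 0, 0]

```text
time: 25.35
tool_pos: [0.4884, -0.3755, 0.2327]
tcp_rot: [2.258, 2.168, 0.002]
wrist_force: [-0.2, -0.5, 0.5]
width: 1.0
grip_force: 0.0
```

```bash
python3 - <<'E'
from h import *
P=np.load("P.npy",allow_pickle=True).item(); x,y,th=P["stand"]
plan(x-.006*np.cos(th),y-.006*np.sin(th),.227,th)
c=cam("scene"); d=cam("top")
for cn,k in(("scene",c),("top",d)):
    print(cn,[(np.round(q["location"],1).tolist(),at_z(k,q["location"],.01).round(3).tolist(),round(q["p"],2)) for q in tip_of(cn,"worn_disc")])
im=d["image"].astype(int)[195:285,300:370]; m=(im[...,0]-im[...,1]<60)&(im.sum(2)<330); # non-red inside tray
ys,xs=np.nonzero(m); save(d,"tr.png",(295,190,80,100),4); save(c,"tr2.png",(180,140,100,90),5)
E
```

```text
t 25.35 tcp [ 0.4884 -0.3755  0.2327] th -0.0404 width 1.0 grip 0.0 F [-0.2 -0.5  0.5] q [-0.7   0.12  1.7   0.    1.31 -0.66]
 rot units(tool) [ 0.08  0.07 -1.82]  travel after rot (units) [6.979 3.379 0.115]  travel now-frame [7.494 1.992 0.081]
scene [([227.2, 171.2], [0.447, -0.423, 0.01], 0.81)]
top [([333.5, 239.8], [0.495, -0.378, 0.01], 0.51)]
```

```bash
python3 - <<'E'
from h import *
c=cam("scene"); d=cam("top")
print(proj(c,(.485,-.374,.065)).round(1),proj(d,(.485,-.374,.065)).round(1),read_state()["time"])
for cn,k in(("scene",c),("top",d)): print([(np.round(q["location"],1).tolist(),q["bbox"] if "bbox" in q else 0) for q in tip_of(cn,"worn_disc")],[(q["bbox"],round(q["p"],2)) for q in regions_of(cn,"worn_disc")])
E
```

```text
[226.8 169.7] [336.1 240.7] 25.65
[([226.4, 169.8], 0), ([251.9, 298.5], 0)] [([217.3, 158.0, 19.9, 25.6], 0.52), ([296.2, 215.0, 11.5, 15.6], 0.39)]
[([337.8, 241.9], 0), ([259.0, 156.5], 0)] [([315.8, 236.8, 39.0, 8.7], 0.5)]
```

The worn disc is standing in the tray: both views agree with a centre at (0.485, -0.374, 0.065). Now for the new disc.

Request:
apply_moves:
  fingers: [1, 1, 1, 1, 1, 1, 1, 1, 1, 1, 1, 1]
  travel:
    - [0, 0, 0]
    - [0, 0, 0]
    - [0.6, 0.29, 0]
    - [0.7, 0.34, 0]
    - [0.8, 0.39, 0]
    - [0.8, 0.39, 0]
    - [0.8, 0.39, 0]
    - [0.8, 0.39, 0]
    - [0.8, 0.39, 0]
    - [0.8, 0.39, 0]
    - [0.6, 0.29, 0]
    - [0.28, 0.12, 0]
  rotation:
    - [0.03, 0.03, -0.9]
    - [0.03, 0.03, -0.92]
    - [0, 0, 0]
    - [0, 0, 0]
    - [0, 0, 0]
    - [0, 0, 0]
    - [0, 0, 0]
    - [0, 0, 0]
    - [0, 0, 0]
    - [0, 0, 0]
    - [0, 0, 0]
    - [0, 0, 0]

```text
time: 27.05
tool_pos: [0.6009, 0.0001, 0.2262]
tcp_rot: [-2.039, -2.377, -0.001]
wrist_force: [0.5, 0.5, 0.4]
width: 1.001
grip_force: 0.0
```

```bash
python3 - <<'E'
from h import *
P=np.load("P.npy",allow_pickle=True).item(); x,y,th=P["stand"]
plan(x-.005*np.cos(th),y-.005*np.sin(th),.067,th)
E
```

```text
t 27.05 tcp [6.009e-01 1.000e-04 2.262e-01] th 0.153 width 1.001 grip 0.0 F [0.5 0.5 0.4] q [-0.05  0.11  1.72  0.01  1.31 -0.2 ]
 rot units(tool) [-0.06 -0.07  0.02]  travel after rot (units) [-0.112  0.048  3.185]  travel now-frame [-0.136  0.067  3.184]
```

Request:
apply_moves:
  fingers: [1, 1, 1, 1, 1, 1, 1, 1, 1, 1, 1]
  travel:
    - [-0.11, 0.05, 0.2]
    - [0, 0, 0.4]
    - [0, 0, 0.4]
    - [0, 0, 0.4]
    - [0, 0, 0.4]
    - [0, 0, 0.4]
    - [0, 0, 0.4]
    - [0, 0, 0.3]
    - [0, 0, 0.18]
    - [0, 0, 0.1]
    - [0, 0, 0]
  rotation:
    - [-0.06, -0.06, 0]
    - [0, 0, 0]
    - [0, 0, 0]
    - [0, 0, 0]
    - [0, 0, 0]
    - [0, 0, 0]
    - [0, 0, 0]
    - [0, 0, 0]
    - [0, 0, 0]
    - [0, 0, 0]
    - [0, 0, 0]

```text
time: 28.15
tool_pos: [0.6035, -0.0081, 0.0671]
tcp_rot: [-2.049, -2.381, -0.0]
wrist_force: [0.7, 0.0, 0.9]
width: 1.002
grip_force: 0.0
```

Request:
apply_moves:
  fingers: [0.6, 0.4, 0.2, 0, 0, 0, 0, 0, 0, 0, 0, 0]
  travel:
    - [0, 0, 0]
    - [0, 0, 0]
    - [0, 0, 0]
    - [0, 0, 0]
    - [0, 0, 0]
    - [0, 0, 0]
    - [0, 0, 0]
    - [0, 0, 0]
    - [0, 0, 0]
    - [0, 0, 0]
    - [0, 0, 0]
    - [0, 0, 0]
  rotation:
    - [0, 0, 0]
    - [0, 0, 0]
    - [0, 0, 0]
    - [0, 0, 0]
    - [0, 0, 0]
    - [0, 0, 0]
    - [0, 0, 0]
    - [0, 0, 0]
    - [0, 0, 0]
    - [0, 0, 0]
    - [0, 0, 0]
    - [0, 0, 0]

```text
time: 29.35
tool_pos: [0.6043, -0.0077, 0.0679]
tcp_rot: [2.048, 2.381, 0.002]
wrist_force: [1.5, 1.4, 2.6]
width: 0.054
grip_force: 60.1
```

```bash
python3 - <<'E'
from h import *
plan(.6,-.005,.067,.1505)
c=cam("scene"); d=cam("top")
for cn,k in(("scene",c),("top",d)): print([(np.round(q["location"],1).tolist(),at_z(k,q["location"],.072).round(3)) for q in tip_of(cn,"new_disc")])
E
```

```text
t 29.35 tcp [ 0.6043 -0.0077  0.0679] th 0.1502 width 0.054 grip 60.1 F [1.5 1.4 2.6] q [-0.05  0.24  1.88  0.    1.02 -0.21]
 rot units(tool) [ 0.02 -0.   -0.  ]  travel after rot (units) [ 0.066 -0.077  0.019]  travel now-frame [ 0.066 -0.077  0.019]
[([262.4, 227.0], array([ 0.606, -0.011,  0.072]))]
[([226.4, 192.6], array([ 0.603, -0.011,  0.072])), ([122.8, 184.6], array([0.594, 0.33 , 0.072]))]
```

Request:
apply_moves:
  fingers: [0, 0, 0, 0, 0, 0, 0, 0, 0, 0]
  travel:
    - [0, 0, -0.1]
    - [0, 0, -0.2]
    - [0, 0, -0.3]
    - [0, 0, -0.3]
    - [0, 0, -0.3]
    - [0, 0, -0.3]
    - [0, 0, -0.3]
    - [0, 0, -0.2]
    - [0, 0, -0.1]
    - [0, 0, 0]
  rotation:
    - [0, 0, 0]
    - [0, 0, 0]
    - [0, 0, 0]
    - [0, 0, 0]
    - [0, 0, 0]
    - [0, 0, 0]
    - [0, 0, 0]
    - [0, 0, 0]
    - [0, 0, 0]
    - [0, 0, 0]

```text
time: 30.55
tool_pos: [0.6042, -0.0078, 0.1736]
tcp_rot: [2.048, 2.381, 0.003]
wrist_force: [-0.1, 0.0, -1.6]
width: 0.056
grip_force: 59.4
```

```bash
python3 - <<'E'
from h import *
P=np.load("P.npy",allow_pickle=True).item(); x,y,th=P["cradle"]
plan(x-.007*np.cos(th),y-.007*np.sin(th),.173,th)
E
```

```text
t 30.55 tcp [ 0.6042 -0.0078  0.1736] th 0.1502 width 0.056 grip 59.4 F [-0.1  0.  -1.6] q [-0.05  0.14  1.79  0.    1.21 -0.2 ]
 rot units(tool) [ 0.02 -0.    0.41]  travel after rot (units) [-3.192  0.205  0.012]  travel now-frame [-3.198  0.068  0.012]
```

Request:
apply_moves:
  fingers: [0, 0, 0, 0, 0, 0, 0, 0, 0, 0, 0]
  travel:
    - [0, 0, 0]
    - [-0.2, 0.013, 0]
    - [-0.3, 0.02, 0]
    - [-0.4, 0.026, 0]
    - [-0.4, 0.026, 0]
    - [-0.5, 0.032, 0]
    - [-0.5, 0.032, 0]
    - [-0.4, 0.026, 0]
    - [-0.3, 0.02, 0]
    - [-0.192, 0.01, 0]
    - [0, 0, 0]
  rotation:
    - [0, 0, 0.41]
    - [0, 0, 0]
    - [0, 0, 0]
    - [0, 0, 0]
    - [0, 0, 0]
    - [0, 0, 0]
    - [0, 0, 0]
    - [0, 0, 0]
    - [0, 0, 0]
    - [0, 0, 0]
    - [0, 0, 0]

```text
time: 31.65
tool_pos: [0.631, -0.1667, 0.1722]
tcp_rot: [-2.101, -2.336, -0.001]
wrist_force: [0.0, -1.0, -2.6]
width: 0.058
grip_force: 59.4
```

```bash
python3 - <<'E'
from h import *
P=np.load("P.npy",allow_pickle=True).item(); x,y,th=P["cradle"]
plan(x-.007*np.cos(th),y-.007*np.sin(th),.068,th)
c=cam("scene"); d=cam("top")
for cn,k in(("scene",c),("top",d)): print([(np.round(q["location"],1).tolist(),at_z(k,q["location"],.178).round(3)) for q in tip_of(cn,"new_disc")],[(np.round(q["bbox"],1),round(q["p"],2)) for q in regions_of(cn,"new_disc")])
print(proj(c,(.6315,-.1655,.178)),proj(d,(.6315,-.1655,.178)))
# disc extent prediction
for k in(c,d):
    q=np.array([proj(k,(x-.007+.06*np.cos(g)*-np.sin(th),y-.0007+.06*np.cos(g)*np.cos(th),.178+.06*np.sin(g))) for g in np.linspace(0,6.28,90)]); print("pred bbox",q.min(0).round(1),(q.max(0)-q.min(0)).round(1))
E
```

```text
t 31.65 tcp [ 0.631  -0.1667  0.1722] th 0.1059 width 0.058 grip 59.4 F [ 0.  -1.  -2.6] q [-0.3   0.24  1.68  0.    1.23 -0.4 ]
 rot units(tool) [ 0.   -0.01 -0.01]  travel after rot (units) [0.024 0.013 2.084]  travel now-frame [0.023 0.012 2.084]
[([228.6, 184.9], array([ 0.626, -0.175,  0.178]))] [(array([219.7, 173.5,  22.3,  28.2]), 0.69)]
[([273.7, 177.1], array([ 0.638, -0.155,  0.178]))] [(array([ 85.6, 167.8,  58.6,  90.2]), 0.69)]
[228.88537489 186.77964118] [277.10535224 179.52271927]
pred bbox [217.5 172. ] [23.3 29.3]
pred bbox [256.8 173.3] [40.7 11.8]
```

Request:
apply_moves:
  fingers: [0, 0, 0, 0, 0, 0, 0, 0]
  travel:
    - [0.03, 0.01, 0.1]
    - [0, 0, 0.2]
    - [0, 0, 0.2]
    - [0, 0, 0.2]
    - [0, 0, 0.2]
    - [0, 0, 0.2]
    - [0, 0, 0.2]
    - [0, 0, 0]
  rotation:
    - [0, 0, 0]
    - [0, 0, 0]
    - [0, 0, 0]
    - [0, 0, 0]
    - [0, 0, 0]
    - [0, 0, 0]
    - [0, 0, 0]
    - [0, 0, 0]

```text
time: 32.75
tool_pos: [0.6298, -0.1634, 0.105]
tcp_rot: [-2.097, -2.335, 0.001]
wrist_force: [-0.7, -0.1, -2.2]
width: 0.057
grip_force: 59.3
```

Request:
apply_moves:
  fingers: [0, 0, 0, 0, 0, 0, 0, 0, 0]
  travel:
    - [0, 0, 0.1]
    - [0, 0, 0.1]
    - [0, 0, 0.1]
    - [0, 0, 0.1]
    - [0, 0, 0.1]
    - [0, 0, 0.1]
    - [0, 0, 0.1]
    - [0, 0, 0.04]
    - [0, 0, 0]
  rotation:
    - [0, 0, 0]
    - [0, 0, 0]
    - [0, 0, 0]
    - [0, 0, 0]
    - [0, 0, 0]
    - [0, 0, 0]
    - [0, 0, 0]
    - [0, 0, 0]
    - [0, 0, 0]

```text
time: 33.65
tool_pos: [0.6314, -0.1637, 0.0701]
tcp_rot: [-2.099, -2.337, -0.001]
wrist_force: [0.7, 0.7, -2.5]
width: 0.057
grip_force: 59.4
```

No resistance, so the disc is in the slot. I'll lower the last bit, lean it to the plate and let go.

Request:
apply_moves:
  fingers: [0, 0, 0, 0, 0]
  travel:
    - [0, 0, 0.05]
    - [0, 0.03, 0]
    - [0, 0.03, 0]
    - [0, 0, 0]
    - [0, 0, 0]
  rotation:
    - [0, 0, 0]
    - [0, 0, 0]
    - [0, 0, 0]
    - [0, 0, 0]
    - [0, 0, 0]

```text
time: 34.15
tool_pos: [0.6345, -0.1634, 0.068]
tcp_rot: [2.099, 2.337, 0.001]
wrist_force: [0.7, 0.5, -1.6]
width: 0.06
grip_force: 59.5
```

Request:
apply_moves:
  fingers: [0.1, 0.2, 0.3, 0.4, 0.5, 0.7, 1, 1, 1, 1, 1, 1]
  travel:
    - [0, 0, 0]
    - [0, 0, 0]
    - [0, 0, 0]
    - [0, 0, 0]
    - [0, 0, 0]
    - [0, 0, 0]
    - [0, 0, 0]
    - [0, 0, 0]
    - [0, 0, 0]
    - [0, 0, -0.2]
    - [0, 0, -0.4]
    - [0, 0, -0.4]
  rotation:
    - [0, 0, 0]
    - [0, 0, 0]
    - [0, 0, 0]
    - [0, 0, 0]
    - [0, 0, 0]
    - [0, 0, 0]
    - [0, 0, 0]
    - [0, 0, 0]
    - [0, 0, 0]
    - [0, 0, 0]
    - [0, 0, 0]
    - [0, 0, 0]

```text
time: 35.35
tool_pos: [0.6341, -0.1634, 0.1187]
tcp_rot: [-2.099, -2.337, -0.001]
wrist_force: [-0.7, -0.9, -0.2]
width: 1.004
grip_force: 0.0
```

Request:
apply_moves:
  fingers: [1, 1, 1, 1, 1, 1]
  travel:
    - [0, 0, -0.5]
    - [0, 0, -0.5]
    - [0, 0, -0.5]
    - [0, 0, -0.5]
    - [0, 0, -0.5]
    - [0, 0, -0.2]
  rotation:
    - [0, 0, 0]
    - [0, 0, 0]
    - [0, 0, 0]
    - [0, 0, 0]
    - [0, 0, 0]
    - [0, 0, 0]

```text
time: 35.95
tool_pos: [0.6359, -0.164, 0.2575]
tcp_rot: [2.096, 2.333, 0.005]
wrist_force: [0.2, -0.3, -0.4]
width: 1.002
grip_force: 0.0
```

```bash
python3 - <<'E'
from h import *
plan(.6122,.157,.255,-.038)
c=cam("scene"); d=cam("top")
A=cv2.resize(c["image"][170:270,200:310,::-1],None,fx=5,fy=5,interpolation=cv2.INTER_CUBIC); B=cv2.resize(d["image"][160:210,160:310,::-1],None,fx=5.3,fy=5.3)[:, :797]
im=np.zeros((600,800,3),np.uint8); im[:330,:550]=A[:330]; im[332:332+265,:B.shape[1]]=B; cv2.imwrite("pics/n1.png",im)
E
```

```text
t 35.95 tcp [ 0.6359 -0.164   0.2575] th 0.1073 width 1.002 grip 0.0 F [ 0.2 -0.3 -0.4] q [-0.29  0.19  1.57  0.    1.37 -0.4 ]
 rot units(tool) [0.06 0.01 1.39]  travel after rot (units) [ 6.398 -0.717  0.049]  travel now-frame [6.434 0.216 0.039]
```

View pics/n1.png

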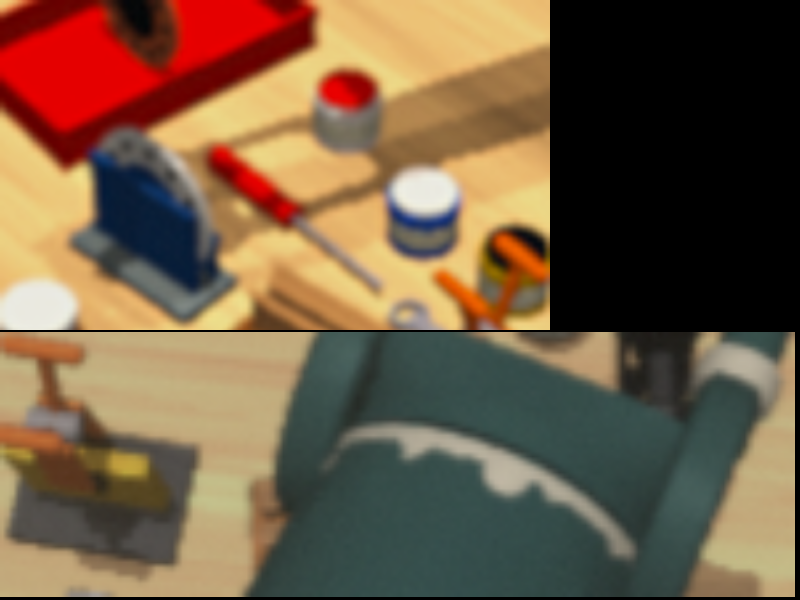

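The picture shows the silver disc standing against the blue plate at (150,190), and the worn disc standing in the tray. Fetching the clamp back.

Request:
apply_moves:
  fingers: [1, 1, 1, 1, 1, 1, 1, 1, 1, 1, 1, 1]
  travel:
    - [0, 0, 0]
    - [0, 0, 0]
    - [0.5, -0.056, 0]
    - [0.7, -0.078, 0]
    - [0.8, -0.09, 0]
    - [0.8, -0.09, 0]
    - [0.8, -0.09, 0]
    - [0.8, -0.09, 0]
    - [0.7, -0.078, 0]
    - [0.6, -0.067, 0]
    - [0.5, -0.056, 0]
    - [0.2, -0.02, 0]
  rotation:
    - [0, 0, 0.7]
    - [0, 0, 0.69]
    - [0, 0, 0]
    - [0, 0, 0]
    - [0, 0, 0]
    - [0, 0, 0]
    - [0, 0, 0]
    - [0, 0, 0]
    - [0, 0, 0]
    - [0, 0, 0]
    - [0, 0, 0]
    - [0, 0, 0]

```text
time: 37.25
tool_pos: [0.6094, 0.1597, 0.251]
tcp_rot: [-2.259, -2.18, 0.002]
wrist_force: [-0.8, -0.0, -0.3]
width: 1.004
grip_force: 0.0
```

```bash
python3 - <<'E'
from h import *
plan(.6122,.157,.1446,-.038)
c=cam("scene"); d=cam("top")
for cn,k in(("scene",c),("top",d)):
    print([(np.round(q["location"],1).tolist(),at_z(k,q["location"],.153).round(3),round(q["p"],2)) for q in tip_of(cn,"clip")],[(np.round(q["location"],1).tolist(),at_z(k,q["location"],.208).round(3),round(q["p"],2)) for q in tip_of(cn,"clip_handles")])
E
```

```text
t 37.25 tcp [0.6094 0.1597 0.251 ] th -0.036 width 1.004 grip 0.0 F [-0.8 -0.  -0.3] q [0.22 0.15 1.63 0.   1.36 0.25]
 rot units(tool) [-0.03 -0.    0.02]  travel after rot (units) [-0.051  0.058  2.129]  travel now-frame [-0.052  0.063  2.129]
[([299.2, 236.0], array([0.598, 0.156, 0.153]), 0.86)] [([298.5, 222.4], array([0.598, 0.148, 0.208]), 0.97)]
[([171.6, 183.1], array([0.594, 0.15 , 0.153]), 0.83), ([271.3, 188.6], array([ 0.609, -0.152,  0.153]), 0.27), ([120.4, 213.6], array([0.485, 0.287, 0.153]), 0.2)] [([169.9, 169.3], array([0.62 , 0.147, 0.208]), 0.78), ([273.8, 194.6], array([ 0.577, -0.159,  0.208]), 0.19)]
```

```bash
python3 - <<'E'
from h import *
c=cam("scene"); d=cam("top")
print(at_z(d,(167.5,163.0),.214).round(4),at_z(d,(165.3,179.5),.214).round(4))
print(at_z(c,(292.3,228.5),.212).round(4),at_z(c,(303.5,221.8),.212).round(4))
E
```

```text
[0.6367 0.155  0.214 ] [0.5869 0.153  0.214 ]
[0.6348 0.1561 0.212 ] [0.5875 0.1588 0.212 ]
```

Request:
apply_moves:
  fingers: [1, 1, 1, 1, 1, 1, 1, 1, 1, 1, 1, 1]
  travel:
    - [-0.07, 0.05, 0]
    - [0, 0, 0.1]
    - [0, 0, 0.3]
    - [0, 0, 0.3]
    - [0, 0, 0.3]
    - [0, 0, 0.3]
    - [0, 0, 0.3]
    - [0, 0, 0.2]
    - [0, 0, 0.2]
    - [0, 0, 0.1]
    - [0, 0, 0.03]
    - [0, 0, 0]
  rotation:
    - [0, 0, 0]
    - [0, 0, 0]
    - [0, 0, 0]
    - [0, 0, 0]
    - [0, 0, 0]
    - [0, 0, 0]
    - [0, 0, 0]
    - [0, 0, 0]
    - [0, 0, 0]
    - [0, 0, 0]
    - [0, 0, 0]
    - [0, 0, 0]

```text
time: 38.85
tool_pos: [0.6135, 0.1541, 0.1469]
tcp_rot: [2.263, 2.178, 0.002]
wrist_force: [-0.3, -0.4, 0.4]
width: 1.004
grip_force: 0.0
```

Request:
apply_moves:
  fingers: [0.7, 0.35, 0.35, 0.35, 0.35, 0.35, 0.35, 0.35, 0.35, 0.35, 0.35, 0.35]
  travel:
    - [0, 0, 0]
    - [0, 0, 0]
    - [0, 0, 0]
    - [0, 0, 0]
    - [0, 0, 0]
    - [0, 0, 0]
    - [0, 0, 0]
    - [0, 0, 0]
    - [0, 0, 0]
    - [0, 0, 0]
    - [0, 0, 0]
    - [0, 0, 0]
  rotation:
    - [0, 0, 0]
    - [0, 0, 0]
    - [0, 0, 0]
    - [0, 0, 0]
    - [0, 0, 0]
    - [0, 0, 0]
    - [0, 0, 0]
    - [0, 0, 0]
    - [0, 0, 0]
    - [0, 0, 0]
    - [0, 0, 0]
    - [0, 0, 0]
  newtons: 40

```text
time: 40.05
tool_pos: [0.6133, 0.154, 0.1467]
tcp_rot: [-2.264, -2.178, -0.001]
wrist_force: [0.9, -0.7, -1.3]
width: 0.386
grip_force: 41.5
```

Request:
apply_moves:
  fingers: [0.35, 0.35, 0.35, 0.35, 0.35, 0.35, 0.35, 0.35, 0.35, 0.35]
  travel:
    - [0, 0, -0.1]
    - [0, 0, -0.2]
    - [0, 0, -0.3]
    - [0, 0, -0.3]
    - [0, 0, -0.3]
    - [0, 0, -0.3]
    - [0, 0, -0.3]
    - [0, 0, -0.3]
    - [0, 0, -0.2]
    - [0, 0, -0.1]
  rotation:
    - [0, 0, 0]
    - [0, 0, 0]
    - [0, 0, 0]
    - [0, 0, 0]
    - [0, 0, 0]
    - [0, 0, 0]
    - [0, 0, 0]
    - [0, 0, 0]
    - [0, 0, 0]
    - [0, 0, 0]

```text
time: 41.05
tool_pos: [0.6138, 0.1541, 0.2685]
tcp_rot: [2.263, 2.178, 0.004]
wrist_force: [0.3, 0.4, -1.4]
width: 0.387
grip_force: 41.5
```

```bash
python3 - <<'E'
from h import *
plan(.637,-.1655,.267,.107)
E
```

```text
t 41.05 tcp [0.6138 0.1541 0.2685] th -0.0383 width 0.387 grip 41.5 F [ 0.3  0.4 -1.4] q [0.21 0.15 1.61 0.   1.38 0.24]
 rot units(tool) [ 0.02 -0.01 -1.39]  travel after rot (units) [-6.405 -0.221  0.029]  travel now-frame [-6.37   0.708  0.024]
```

Request:
apply_moves:
  fingers: [0.35, 0.35, 0.35, 0.35, 0.35, 0.35, 0.35, 0.35, 0.35, 0.35, 0.35, 0.35]
  travel:
    - [0, 0, 0]
    - [0, 0, 0]
    - [-0.5, -0.02, 0]
    - [-0.7, -0.024, 0]
    - [-0.8, -0.028, 0]
    - [-0.8, -0.028, 0]
    - [-0.8, -0.028, 0]
    - [-0.8, -0.028, 0]
    - [-0.7, -0.024, 0]
    - [-0.6, -0.02, 0]
    - [-0.5, -0.015, 0]
    - [-0.2, -0.006, 0]
  rotation:
    - [0, 0, -0.7]
    - [0, 0, -0.69]
    - [0, 0, 0]
    - [0, 0, 0]
    - [0, 0, 0]
    - [0, 0, 0]
    - [0, 0, 0]
    - [0, 0, 0]
    - [0, 0, 0]
    - [0, 0, 0]
    - [0, 0, 0]
    - [0, 0, 0]

```text
time: 42.25
tool_pos: [0.636, -0.1678, 0.2656]
tcp_rot: [-2.101, -2.334, 0.001]
wrist_force: [-0.9, 0.6, -1.7]
width: 0.387
grip_force: 41.6
```

```bash
python3 - <<'E'
from h import *
plan(.637,-.1655,.143,.107)
c=cam("scene")
for n,z in(("clip",.275),("clip_bite",.197)): print(n,[(at_z(c,q["location"],z).round(3),round(q["p"],2)) for q in tip_of("scene",n)])
print("nd",[(np.round(q["location"],1),at_z(c,q["location"],.072).round(3),round(q["p"],2)) for q in tip_of("scene","new_disc")])
E
```

```text
t 42.25 tcp [ 0.636  -0.1678  0.2656] th 0.1048 width 0.387 grip 41.6 F [-0.9  0.6 -1.7] q [-0.3   0.2   1.55  0.    1.39 -0.4 ]
 rot units(tool) [-0.01 -0.   -0.02]  travel after rot (units) [0.043 0.026 2.451]  travel now-frame [0.042 0.028 2.451]
clip [(array([0.784, 0.174, 0.275]), 0.73), (array([ 0.625, -0.167,  0.275]), 0.55)]
clip_bite [(array([ 0.643, -0.148,  0.197]), 0.89)]
nd [(array([227.9, 186.2]), array([ 0.556, -0.275,  0.072]), 0.59), (array([228.9, 207.2]), array([ 0.631, -0.174,  0.072]), 0.52)]
```

Request:
apply_moves:
  fingers: [0.35, 0.35, 0.35, 0.35, 0.35, 0.35, 0.35, 0.35, 0.35, 0.35, 0.35, 0.35]
  travel:
    - [0.04, 0.02, 0.1]
    - [0, 0, 0.2]
    - [0, 0, 0.25]
    - [0, 0, 0.25]
    - [0, 0, 0.25]
    - [0, 0, 0.25]
    - [0, 0, 0.25]
    - [0, 0, 0.25]
    - [0, 0, 0.25]
    - [0, 0, 0.2]
    - [0, 0, 0.14]
    - [0, 0, 0.03]
  rotation:
    - [0, 0, 0]
    - [0, 0, 0]
    - [0, 0, 0]
    - [0, 0, 0]
    - [0, 0, 0]
    - [0, 0, 0]
    - [0, 0, 0]
    - [0, 0, 0]
    - [0, 0, 0]
    - [0, 0, 0]
    - [0, 0, 0]
    - [0, 0, 0]

```text
time: 43.65
tool_pos: [0.6366, -0.163, 0.1441]
tcp_rot: [-2.098, -2.336, -0.0]
wrist_force: [0.2, -0.7, -2.0]
width: 0.393
grip_force: 41.6
```

```bash
python3 - <<'E'
from h import *
plan(.6385,-.1655,.145,.107)
c=cam("scene"); print("nd",[(np.round(q["location"],1),at_z(c,q["location"],.072).round(3),round(q["p"],2)) for q in tip_of("scene","new_disc")])
E
```

```text
t 43.65 tcp [ 0.6366 -0.163   0.1441] th 0.1071 width 0.393 grip 41.6 F [ 0.2 -0.7 -2. ] q [-0.29  0.27  1.7   0.    1.18 -0.4 ]
 rot units(tool) [-0.01 -0.01  0.  ]  travel after rot (units) [-0.053  0.032 -0.018]  travel now-frame [-0.053  0.032 -0.018]
nd [(array([231.2, 209.2]), array([ 0.631, -0.159,  0.072]), 0.61), (array([357.5, 288.5]), array([0.564, 0.38 , 0.072]), 0.25), (array([209.6, 246.3]), array([ 0.804, -0.062,  0.072]), 0.24)]
```

No contact on the way down. I'll centre by +2 mm and let go.

Request:
apply_moves:
  fingers: [0.35, 0.35, 0.5, 0.6, 0.7, 0.8, 0.9, 1, 1, 1, 1, 1]
  travel:
    - [-0.02, 0.04, 0]
    - [0, 0, 0]
    - [0, 0, 0]
    - [0, 0, 0]
    - [0, 0, 0]
    - [0, 0, 0]
    - [0, 0, 0]
    - [0, 0, 0]
    - [0, 0, 0]
    - [0, 0, 0]
    - [0, 0, 0]
    - [0, 0, 0]
  rotation:
    - [0, 0, 0]
    - [0, 0, 0]
    - [0, 0, 0]
    - [0, 0, 0]
    - [0, 0, 0]
    - [0, 0, 0]
    - [0, 0, 0]
    - [0, 0, 0]
    - [0, 0, 0]
    - [0, 0, 0]
    - [0, 0, 0]
    - [0, 0, 0]

```text
time: 44.95
tool_pos: [0.6394, -0.164, 0.1455]
tcp_rot: [-2.099, -2.337, -0.001]
wrist_force: [-0.7, -0.1, -0.2]
width: 1.001
grip_force: 0.0
```

Request:
apply_moves:
  fingers: [1, 1, 1, 1, 1, 1, 1, 1, 1, 1]
  travel:
    - [0, 0, -0.1]
    - [0, 0, -0.2]
    - [0, 0, -0.3]
    - [0, 0, -0.3]
    - [0, 0, -0.3]
    - [0, 0, -0.3]
    - [0, 0, -0.3]
    - [0, 0, -0.3]
    - [0, 0, -0.2]
    - [0, 0, 0]
  rotation:
    - [0, 0, 0]
    - [0, 0, 0]
    - [0, 0, 0]
    - [0, 0, 0]
    - [0, 0, 0]
    - [0, 0, 0]
    - [0, 0, 0]
    - [0, 0, 0]
    - [0, 0, 0]
    - [0, 0, 0]

```text
time: 45.95
tool_pos: [0.6405, -0.1644, 0.2631]
tcp_rot: [2.097, 2.335, 0.004]
wrist_force: [-0.1, 0.5, -0.6]
width: 1.002
grip_force: 0.0
```

```bash
cat > look.py <<'E'
from h import *
def tins(c,d,only=None):
    # search by colour of lids on the bench
    for n,f in(("Y",black),("B",white),("R",red)):
        for cn,k in(("s",c),("t",d)):
            r=[]
            for q in tip_of("scene" if cn=="s" else "top","tin0"):
                try:
                    px=proj(k,at_z(k,q["location"],0)+[0,0,.05]); ce,ar,p=cen(k,px,f,.05,8 if cn=="s" else 10)
                    if ar>50: r.append((p.round(4).tolist(),ar))
                except Exception: pass
            print(n,cn,r)
E
python3 - <<'E'
from look import *
plan(.415,-.1805,.2,-.409)
c=cam("scene"); d=cam("top"); tins(c,d)
for n,z in(("clip",.153),("clip_handles",.208)): print(n,[(at_z(k,q["location"],z).round(3),round(q["p"],2)) for cn,k in(("scene",c),("top",d)) for q in tip_of(cn,n)])
print("nd",[(np.round(q["location"],1),at_z(c,q["location"],.072).round(3),round(q["p"],2)) for q in tip_of("scene","new_disc")])
E
```

```text
t 45.95 tcp [ 0.6405 -0.1644  0.2631] th 0.1072 width 1.002 grip 0.0 F [-0.1  0.5 -0.6] q [-0.29  0.2   1.55  0.    1.38 -0.4 ]
 rot units(tool) [ 0.04 -0.    4.93]  travel after rot (units) [-2.089 -4.009  1.262]  travel now-frame [ 0.164 -4.523  1.243]
Y s [([0.4505, 0.0449, 0.05], 76)]
Y t []
B s [([0.4662, -0.0482, 0.05], 87)]
B t []
R s [([0.39, -0.1884, 0.05], 51)]
R t [([0.3816, -0.1884, 0.05], 203)]
clip [(array([ 0.623, -0.169,  0.153]), 0.74)]
clip_handles [(array([ 0.631, -0.18 ,  0.208]), 0.83), (array([ 0.64 , -0.156,  0.208]), 0.65)]
nd [(array([228.5, 209.8]), array([ 0.641, -0.163,  0.072]), 0.56)]
```

The clamp sits at the cradle, with its handles near (0.636, -0.168). The red-topped tin has been knocked to about (0.385, -0.188), so I'll re-measure the tins.

Request:
apply_moves:
  fingers: [1, 1, 1, 1, 1, 1, 1, 1]
  travel:
    - [0, 0, 0]
    - [0, 0, 0]
    - [0, 0, 0]
    - [0, 0, 0]
    - [0, 0, 0]
    - [0, 0, 0]
    - [0, 0, 0]
    - [0, 0, 0]
  rotation:
    - [0, 0, -0.95]
    - [0, 0, -0.95]
    - [0, 0, -0.95]
    - [0, 0, -0.95]
    - [0, 0, -0.95]
    - [0, 0, -0.95]
    - [0, 0, -0.95]
    - [0, 0, -0.92]

```text
time: 47.4
tool_pos: [0.6394, -0.164, 0.2605]
tcp_rot: [1.028, 2.968, 0.001]
wrist_force: [0.5, -0.0, -0.8]
width: 1.004
grip_force: 0.0
```

```bash
cat > look.py <<'E'
from h import *
def lid(k,guess,f,z=.05,r=10):
    ce,ar,p=cen(k,proj(k,guess),f,z,r); return p.round(4)[:2],ar,ce.round(1)
E
python3 - <<'E'
from look import *
c=cam("scene"); d=cam("top")
for n,g,f in(("R",(.385,-.188,.05),red),("B",(.458,-.047,.05),white),("Y",(.449,.043,.05),black)):
    for k in(c,d):
        try: print(n,lid(k,g,f))
        except Exception as e: print(n,"none")
plan(.384,-.187,.12,.9)
E
```

```text
R (array([ 0.385 , -0.1837]), 76, array([273.9, 183.6]))
R (array([ 0.3818, -0.1884]), 201, array([274.5, 267.9]))
B (array([ 0.4622, -0.0438]), 114, array([284.2, 208.9]))
B none
Y (array([0.4505, 0.0449]), 76, array([303. , 219.6]))
Y (array([0.453 , 0.0461]), 398, array([203.5, 237.5]))
t 47.5 tcp [ 0.6393 -0.1641  0.2606] th 0.9002 width 1.001 grip 0.0 F [-1.   0.4 -0.1] q [-0.29  0.2   1.56  0.    1.38 -1.19]
 rot units(tool) [0.01 0.   0.  ]  travel after rot (units) [ 3.715 -3.534  2.811]  travel now-frame [ 3.716 -3.535  2.808]
```

Request:
apply_moves:
  fingers: [1, 1, 1, 1, 1, 1, 1, 1, 1, 1, 1, 1]
  travel:
    - [0.3, -0.28, 0]
    - [0.5, -0.48, 0]
    - [0.5, -0.48, 0]
    - [0.5, -0.48, 0.2]
    - [0.5, -0.48, 0.4]
    - [0.5, -0.48, 0.5]
    - [0.4, -0.38, 0.5]
    - [0.3, -0.28, 0.5]
    - [0.22, -0.19, 0.5]
    - [0, 0, 0.4]
    - [0, 0, 0.2]
    - [0, 0, 0]
  rotation:
    - [0, 0, 0]
    - [0, 0, 0]
    - [0, 0, 0]
    - [0, 0, 0]
    - [0, 0, 0]
    - [0, 0, 0]
    - [0, 0, 0]
    - [0, 0, 0]
    - [0, 0, 0]
    - [0, 0, 0]
    - [0, 0, 0]
    - [0, 0, 0]

```text
time: 48.7
tool_pos: [0.383, -0.186, 0.0992]
tcp_rot: [-1.035, -2.964, -0.002]
wrist_force: [0.2, -0.1, 0.7]
width: 1.004
grip_force: 0.0
```

```bash
python3 - <<'E'
from look import *
plan(.3834,-.186,-.012,.9)
c=cam("scene"); d=cam("top")
for n,g,f in(("R",(.385,-.188,.05),red),("B",(.458,-.047,.05),white),("Y",(.449,.043,.05),black)):
    for k in(c,d):
        try: print(n,lid(k,g,f))
        except Exception as e: print(n,"none")
E
```

```text
t 48.7 tcp [ 0.383  -0.186   0.0992] th 0.8986 width 1.004 grip 0.0 F [ 0.2 -0.1  0.7] q [-0.51 -0.14  2.21  0.    1.07 -1.41]
 rot units(tool) [ 0.   -0.02 -0.01]  travel after rot (units) [-0.005  0.005  2.223]  travel now-frame [-0.011  0.004  2.223]
R (array([ 0.3821, -0.1857]), 94, array([274.1, 183.1]))
R none
B (array([ 0.4615, -0.0441]), 116, array([284.3, 208.8]))
B (array([ 0.4559, -0.049 ]), 251, array([233.1, 239.8]))
Y (array([0.4505, 0.0449]), 76, array([303. , 219.6]))
Y (array([0.4471, 0.0411]), 170, array([204.9, 239.6]))
```

Request:
apply_moves:
  fingers: [1, 1, 1, 1, 1, 1, 1, 1, 1, 1]
  travel:
    - [0, 0, 0.2]
    - [0, 0, 0.3]
    - [0, 0, 0.3]
    - [0, 0, 0.3]
    - [0, 0, 0.3]
    - [0, 0, 0.3]
    - [0, 0, 0.25]
    - [0, 0, 0.15]
    - [0, 0, 0.1]
    - [0, 0, 0]
  rotation:
    - [0, 0, 0]
    - [0, 0, 0]
    - [0, 0, 0]
    - [0, 0, 0]
    - [0, 0, 0]
    - [0, 0, 0]
    - [0, 0, 0]
    - [0, 0, 0]
    - [0, 0, 0]
    - [0, 0, 0]

```text
time: 49.8
tool_pos: [0.3839, -0.1864, -0.0101]
tcp_rot: [-1.034, -2.966, -0.001]
wrist_force: [0.4, 0.8, 0.5]
width: 1.001
grip_force: 0.0
```

Request:
apply_moves:
  fingers: [0.8, 0.6, 0.5, 0.5, 0.5, 0.5, 0.5, 0.5]
  travel:
    - [0, 0, 0]
    - [0, 0, 0]
    - [0, 0, 0]
    - [0, 0, 0]
    - [0, 0, 0]
    - [0, 0, 0]
    - [0, 0, 0]
    - [0, 0, 0]
  rotation:
    - [0, 0, 0]
    - [0, 0, 0]
    - [0, 0, 0]
    - [0, 0, 0]
    - [0, 0, 0]
    - [0, 0, 0]
    - [0, 0, 0]
    - [0, 0, 0]
  newtons: 40

```text
time: 50.6
tool_pos: [0.3846, -0.1873, -0.0085]
tcp_rot: [1.033, 2.965, -0.0]
wrist_force: [-2.3, -1.3, 4.9]
width: 0.658
grip_force: 41.5
```

Request:
apply_moves:
  fingers: [0.5, 0.5, 0.5, 0.5, 0.5, 0.5, 0.5, 0.5]
  travel:
    - [0, 0, -0.1]
    - [0, 0, -0.2]
    - [0, 0, -0.3]
    - [0, 0, -0.4]
    - [0, 0, -0.4]
    - [0, 0, -0.3]
    - [0, 0, -0.2]
    - [0, 0, -0.1]
  rotation:
    - [0, 0, 0]
    - [0, 0, 0]
    - [0, 0, 0]
    - [0, 0, 0]
    - [0, 0, 0]
    - [0, 0, 0]
    - [0, 0, 0]
    - [0, 0, 0]

```text
time: 51.4
tool_pos: [0.3846, -0.1868, 0.0916]
tcp_rot: [1.033, 2.964, 0.001]
wrist_force: [-0.9, -0.5, -3.0]
width: 0.653
grip_force: 43.2
```

```bash
python3 - <<'E'
from look import *
plan(.4755,.3528,.09,.9)
c=cam("scene")
for z in(.13,.14,.15): print(z,at_z(c,cen(c,proj(c,(.384,-.187,.14)),red,z,10)[0],z).round(4))
E
```

```text
t 51.4 tcp [ 0.3846 -0.1868  0.0916] th 0.9 width 0.653 grip 43.2 F [-0.9 -0.5 -3. ] q [-0.51 -0.13  2.22  0.    1.05 -1.41]
 rot units(tool) [ 0.01  0.02 -0.  ]  travel after rot (units) [5.284 9.584 0.033]  travel now-frame [5.284 9.583 0.035]
0.13 [ 0.3781 -0.219   0.13  ]
0.14 [ 0.3876 -0.209   0.14  ]
0.15 [ 0.3971 -0.1991  0.15  ]
```

Request:
apply_moves:
  fingers: [0.5, 0.5, 0.5, 0.5, 0.5, 0.5, 0.5, 0.5, 0.5, 0.5, 0.5, 0.5]
  travel:
    - [0.2, 0.36, 0]
    - [0.35, 0.64, 0]
    - [0.4, 0.73, 0]
    - [0.4, 0.73, 0]
    - [0.4, 0.73, 0]
    - [0.4, 0.73, 0]
    - [0.4, 0.73, 0]
    - [0.4, 0.73, 0]
    - [0.4, 0.73, 0]
    - [0.4, 0.73, 0]
    - [0.4, 0.73, 0]
    - [0.4, 0.73, 0]
  rotation:
    - [0, 0, 0]
    - [0, 0, 0]
    - [0, 0, 0]
    - [0, 0, 0]
    - [0, 0, 0]
    - [0, 0, 0]
    - [0, 0, 0]
    - [0, 0, 0]
    - [0, 0, 0]
    - [0, 0, 0]
    - [0, 0, 0]
    - [0, 0, 0]

```text
time: 52.65
tool_pos: [0.4629, 0.2813, 0.0894]
tcp_rot: [-1.033, -2.966, 0.001]
wrist_force: [1.1, -0.1, -3.1]
width: 0.661
grip_force: 43.6
```

Request:
apply_moves:
  fingers: [0.5, 0.5, 0.5, 0.5]
  travel:
    - [0.38, 0.67, 0]
    - [0.25, 0.44, 0]
    - [0.1, 0.17, 0]
    - [0, 0, 0]
  rotation:
    - [0, 0, 0]
    - [0, 0, 0]
    - [0, 0, 0]
    - [0, 0, 0]

```text
time: 53.05
tool_pos: [0.4743, 0.3533, 0.0896]
tcp_rot: [-1.031, -2.967, 0.001]
wrist_force: [-0.6, 0.6, -3.6]
width: 0.66
grip_force: 43.7
```

```bash
python3 - <<'E'
from look import *
plan(.4755,.3528,.0135,.9)
c=cam("scene");d=cam("top")
for k in(c,d):
    try: print(lid(k,(.4755,.3528,.149),red,.149,12))
    except Exception as e: print(e)
E
```

```text
t 53.05 tcp [0.4743 0.3533 0.0896] th 0.9017 width 0.66 grip 43.7 F [-0.6  0.6 -3.6] q [ 0.6   0.19  1.89  0.    1.06 -0.3 ]
 rot units(tool) [-0.01 -0.    0.02]  travel after rot (units) [-0.025  0.007  1.521]  travel now-frame [-0.025  0.008  1.521]
(array([0.4865, 0.3458]), 62, array([368.2, 253. ]))
attempt to get argmax of an empty sequence
```

Request:
apply_moves:
  fingers: [0.5, 0.5, 0.5, 0.5, 0.5, 0.5, 0.5, 0.5, 0.5]
  travel:
    - [-0.02, 0, 0.15]
    - [0, 0, 0.25]
    - [0, 0, 0.25]
    - [0, 0, 0.25]
    - [0, 0, 0.25]
    - [0, 0, 0.2]
    - [0, 0, 0.12]
    - [0, 0, 0.06]
    - [0, 0, 0]
  rotation:
    - [0, 0, 0]
    - [0, 0, 0]
    - [0, 0, 0]
    - [0, 0, 0]
    - [0, 0, 0]
    - [0, 0, 0]
    - [0, 0, 0]
    - [0, 0, 0]
    - [0, 0, 0]

```text
time: 54.05
tool_pos: [0.4757, 0.3522, 0.0138]
tcp_rot: [-1.034, -2.967, -0.001]
wrist_force: [1.2, -0.1, -3.8]
width: 0.659
grip_force: 43.7
```

Request:
apply_moves:
  fingers: [0.7, 0.75, 0.85, 1, 1, 1, 1, 1, 1, 1, 1, 1]
  travel:
    - [0, 0, 0]
    - [0, 0, 0]
    - [0, 0, 0]
    - [0, 0, 0]
    - [0, 0, 0]
    - [0, 0, -0.2]
    - [0, 0, -0.4]
    - [0, 0, -0.5]
    - [0, 0, -0.5]
    - [0, 0, -0.3]
    - [0, 0, -0.1]
    - [0, 0, 0]
  rotation:
    - [0, 0, 0]
    - [0, 0, 0]
    - [0, 0, 0]
    - [0, 0, 0]
    - [0, 0, 0]
    - [0, 0, 0]
    - [0, 0, 0]
    - [0, 0, 0]
    - [0, 0, 0]
    - [0, 0, 0]
    - [0, 0, 0]
    - [0, 0, 0]

```text
time: 55.25
tool_pos: [0.4762, 0.3524, 0.1151]
tcp_rot: [1.034, 2.965, 0.003]
wrist_force: [0.6, -0.2, -0.5]
width: 0.996
grip_force: 0.0
```

```bash
python3 - <<'E'
from look import *
plan(.4585,-.0468,.11,.9)
c=cam("scene");d=cam("top")
for n,g,f,z in(("R",(.4755,.3528,.07),red,.07),("B",(.458,-.047,.05),white,.05),("Y",(.449,.043,.05),black,.05)):
    for k in(c,d):
        try: print(n,lid(k,g,f,z))
        except Exception as e: print(n,"none")
E
```

```text
t 55.25 tcp [0.4762 0.3524 0.1151] th 0.9 width 0.996 grip 0.0 F [ 0.6 -0.2 -0.5] q [ 0.59  0.17  1.87  0.    1.1  -0.31]
 rot units(tool) [ 0.02  0.   -0.  ]  travel after rot (units) [-4.686 -6.474  0.102]  travel now-frame [-4.686 -6.474  0.089]
R (array([0.4773, 0.3565]), 160, array([368. , 269.5]))
R (array([0.4961, 0.3479]), 9, array([111.9, 213.3]))
B (array([ 0.4615, -0.0441]), 116, array([284.3, 208.8]))
B (array([ 0.456 , -0.0489]), 247, array([233.1, 239.8]))
Y (array([0.4505, 0.0449]), 76, array([303. , 219.6]))
Y (array([0.447 , 0.0413]), 172, array([204.8, 239.6]))
```

Request:
apply_moves:
  fingers: [1, 1, 1, 1, 1, 1, 1, 1, 1, 1, 1, 1]
  travel:
    - [-0.25, -0.345, 0]
    - [-0.45, -0.62, 0]
    - [-0.5, -0.69, 0]
    - [-0.5, -0.69, 0]
    - [-0.5, -0.69, 0]
    - [-0.5, -0.69, 0]
    - [-0.5, -0.69, 0]
    - [-0.5, -0.69, 0]
    - [-0.45, -0.62, 0]
    - [-0.3, -0.415, 0]
    - [-0.236, -0.335, 0]
    - [0, 0, 0]
  rotation:
    - [0, 0, 0]
    - [0, 0, 0]
    - [0, 0, 0]
    - [0, 0, 0]
    - [0, 0, 0]
    - [0, 0, 0]
    - [0, 0, 0]
    - [0, 0, 0]
    - [0, 0, 0]
    - [0, 0, 0]
    - [0, 0, 0]
    - [0, 0, 0]

```text
time: 56.55
tool_pos: [0.4561, -0.0497, 0.1127]
tcp_rot: [-1.039, -2.963, 0.001]
wrist_force: [-0.0, 0.5, 0.0]
width: 0.996
grip_force: 0.0
```

```bash
python3 - <<'E'
from look import *
plan(.4588,-.0465,-.0095,.9)
d=cam("top");c=cam("scene"); print(lid(d,(.4755,.3528,.07),red,.07),lid(c,(.4755,.3528,.07),red,.07))
E
```

```text
t 56.55 tcp [ 0.4561 -0.0497  0.1127] th 0.8963 width 0.996 grip 0.0 F [-0.   0.5  0. ] q [-0.16 -0.08  2.14 -0.    1.09 -1.06]
 rot units(tool) [-0.01 -0.02 -0.03]  travel after rot (units) [-2.000e-03  8.300e-02  2.443e+00]  travel now-frame [-0.006  0.086  2.443]
(array([0.4732, 0.3526]), 208, array([109.1, 220.2])) (array([0.4752, 0.3515]), 166, array([367.2, 268.3]))
```

Request:
apply_moves:
  fingers: [1, 1, 1, 1, 1, 1, 1, 1, 1, 1, 1]
  travel:
    - [0, 0.03, 0.2]
    - [0, 0, 0.3]
    - [0, 0, 0.35]
    - [0, 0, 0.35]
    - [0, 0, 0.35]
    - [0, 0, 0.3]
    - [0, 0, 0.25]
    - [0, 0, 0.2]
    - [0, 0, 0.1]
    - [0, 0, 0.05]
    - [0, 0, 0]
  rotation:
    - [0, 0, 0]
    - [0, 0, 0]
    - [0, 0, 0]
    - [0, 0, 0]
    - [0, 0, 0]
    - [0, 0, 0]
    - [0, 0, 0]
    - [0, 0, 0]
    - [0, 0, 0]
    - [0, 0, 0]
    - [0, 0, 0]

```text
time: 57.75
tool_pos: [0.4592, -0.0458, -0.0086]
tcp_rot: [1.034, 2.966, 0.001]
wrist_force: [0.8, 0.2, -0.6]
width: 1.002
grip_force: 0.0
```

Request:
apply_moves:
  fingers: [0.8, 0.6, 0.5, 0.5, 0.5, 0.5, 0.5, 0.5]
  travel:
    - [0, 0, 0]
    - [0, 0, 0]
    - [0, 0, 0]
    - [0, 0, 0]
    - [0, 0, 0]
    - [0, 0, 0]
    - [0, 0, 0]
    - [0, 0, 0]
  rotation:
    - [0, 0, 0]
    - [0, 0, 0]
    - [0, 0, 0]
    - [0, 0, 0]
    - [0, 0, 0]
    - [0, 0, 0]
    - [0, 0, 0]
    - [0, 0, 0]

```text
time: 58.55
tool_pos: [0.4593, -0.0465, -0.0074]
tcp_rot: [1.033, 2.966, 0.0]
wrist_force: [-2.9, -2.4, 6.9]
width: 0.66
grip_force: 41.4
```

Request:
apply_moves:
  fingers: [0.5, 0.5, 0.5, 0.5, 0.5, 0.5, 0.5, 0.5, 0.5]
  travel:
    - [0, 0, -0.1]
    - [0, 0, -0.2]
    - [0, 0, -0.3]
    - [0, 0, -0.4]
    - [0, 0, -0.4]
    - [0, 0, -0.3]
    - [0, 0, -0.2]
    - [0, 0, -0.1]
    - [0, 0, 0]
  rotation:
    - [0, 0, 0]
    - [0, 0, 0]
    - [0, 0, 0]
    - [0, 0, 0]
    - [0, 0, 0]
    - [0, 0, 0]
    - [0, 0, 0]
    - [0, 0, 0]
    - [0, 0, 0]

```text
time: 59.45
tool_pos: [0.4593, -0.0459, 0.092]
tcp_rot: [1.034, 2.965, 0.002]
wrist_force: [0.5, 0.0, -3.4]
width: 0.658
grip_force: 43.2
```

```bash
python3 - <<'E'
from look import *
plan(.5439,.3505,.092,.9)
E
```

```text
t 59.45 tcp [ 0.4593 -0.0459  0.092 ] th 0.9 width 0.658 grip 43.2 F [ 0.5  0.  -3.4] q [-0.15 -0.06  2.15  0.    1.04 -1.05]
 rot units(tool) [ 0.01  0.01 -0.  ]  travel after rot (units) [3.604e+00 7.262e+00 1.000e-03]  travel now-frame [3.604 7.262 0.008]
```

Request:
apply_moves:
  fingers: [0.5, 0.5, 0.5, 0.5, 0.5, 0.5, 0.5, 0.5, 0.5, 0.5, 0.5, 0.5]
  travel:
    - [0.2, 0.4, 0]
    - [0.32, 0.65, 0]
    - [0.37, 0.75, 0]
    - [0.37, 0.75, 0]
    - [0.37, 0.75, 0]
    - [0.37, 0.75, 0]
    - [0.37, 0.75, 0]
    - [0.37, 0.75, 0]
    - [0.37, 0.75, 0]
    - [0.3, 0.59, 0]
    - [0.194, 0.372, 0]
    - [0, 0, 0]
  rotation:
    - [0, 0, 0]
    - [0, 0, 0]
    - [0, 0, 0]
    - [0, 0, 0]
    - [0, 0, 0]
    - [0, 0, 0]
    - [0, 0, 0]
    - [0, 0, 0]
    - [0, 0, 0]
    - [0, 0, 0]
    - [0, 0, 0]
    - [0, 0, 0]

```text
time: 60.65
tool_pos: [0.5431, 0.3532, 0.09]
tcp_rot: [-1.03, -2.967, -0.001]
wrist_force: [-0.1, -0.7, -2.1]
width: 0.656
grip_force: 43.7
```

Request:
apply_moves:
  fingers: [0.5, 0.5, 0.5, 0.5, 0.5, 0.5, 0.5, 0.5, 0.5]
  travel:
    - [0, 0, 0.1]
    - [0, 0, 0.25]
    - [0, 0, 0.25]
    - [0, 0, 0.25]
    - [0, 0, 0.25]
    - [0, 0, 0.2]
    - [0, 0, 0.12]
    - [0, 0, 0.06]
    - [0, 0, 0.05]
  rotation:
    - [0, 0, 0]
    - [0, 0, 0]
    - [0, 0, 0]
    - [0, 0, 0]
    - [0, 0, 0]
    - [0, 0, 0]
    - [0, 0, 0]
    - [0, 0, 0]
    - [0, 0, 0]

```text
time: 61.55
tool_pos: [0.5438, 0.3507, 0.0152]
tcp_rot: [1.034, 2.966, 0.002]
wrist_force: [-0.0, -0.2, -2.6]
width: 0.655
grip_force: 43.7
```

```bash
python3 - <<'E'
from look import *
plan(.5439,.3505,.0135,.9)
E
```

```text
t 61.55 tcp [0.5438 0.3507 0.0152] th 0.8999 width 0.655 grip 43.7 F [-0.  -0.2 -2.6] q [ 0.53  0.37  1.82  0.    0.95 -0.37]
 rot units(tool) [ 0.01  0.   -0.  ]  travel after rot (units) [-0.003 -0.003  0.035]  travel now-frame [-0.003 -0.003  0.035]
```

Request:
apply_moves:
  fingers: [0.5, 0.7, 0.75, 0.85, 1, 1, 1, 1, 1, 1, 1, 1]
  travel:
    - [0, 0, 0.04]
    - [0, 0, 0]
    - [0, 0, 0]
    - [0, 0, 0]
    - [0, 0, 0]
    - [0, 0, -0.2]
    - [0, 0, -0.4]
    - [0, 0, -0.5]
    - [0, 0, -0.5]
    - [0, 0, -0.3]
    - [0, 0, -0.1]
    - [0, 0, 0]
  rotation:
    - [0, 0, 0]
    - [0, 0, 0]
    - [0, 0, 0]
    - [0, 0, 0]
    - [0, 0, 0]
    - [0, 0, 0]
    - [0, 0, 0]
    - [0, 0, 0]
    - [0, 0, 0]
    - [0, 0, 0]
    - [0, 0, 0]
    - [0, 0, 0]

```text
time: 62.75
tool_pos: [0.544, 0.3508, 0.1143]
tcp_rot: [1.034, 2.965, 0.003]
wrist_force: [0.3, -0.3, -1.1]
width: 1.001
grip_force: 0.0
```

```bash
python3 - <<'E'
from look import *
plan(.449,.0432,.115,.9)
c=cam("scene");d=cam("top")
for k in(c,d):
    try: print(lid(k,(.449,.043,.05),black))
    except Exception: print(0)
E
```

```text
t 62.75 tcp [0.544  0.3508 0.1143] th 0.8999 width 1.001 grip 0.0 F [ 0.3 -0.3 -1.1] q [ 0.53  0.27  1.75  0.    1.12 -0.37]
 rot units(tool) [ 0.02  0.01 -0.  ]  travel after rot (units) [-2.335 -6.    -0.015]  travel now-frame [-2.335 -6.    -0.028]
(array([0.4505, 0.0449]), 76, array([303. , 219.6]))
(array([0.4469, 0.0412]), 171, array([204.8, 239.6]))
```

Request:
apply_moves:
  fingers: [1, 1, 1, 1, 1, 1, 1, 1, 1, 1, 1]
  travel:
    - [-0.16, -0.41, 0]
    - [-0.25, -0.64, 0]
    - [-0.3, -0.77, 0]
    - [-0.3, -0.77, 0]
    - [-0.3, -0.77, 0]
    - [-0.3, -0.77, 0]
    - [-0.3, -0.77, 0]
    - [-0.2, -0.52, 0]
    - [-0.15, -0.39, 0]
    - [-0.075, -0.19, 0]
    - [0, 0, 0]
  rotation:
    - [0, 0, 0]
    - [0, 0, 0]
    - [0, 0, 0]
    - [0, 0, 0]
    - [0, 0, 0]
    - [0, 0, 0]
    - [0, 0, 0]
    - [0, 0, 0]
    - [0, 0, 0]
    - [0, 0, 0]
    - [0, 0, 0]

```text
time: 63.95
tool_pos: [0.4474, 0.0421, 0.112]
tcp_rot: [-1.037, -2.964, -0.0]
wrist_force: [0.3, 0.7, 0.4]
width: 0.998
grip_force: 0.0
```

Request:
apply_moves:
  fingers: [1, 1, 1, 1, 1, 1, 1, 1, 1, 1, 1]
  travel:
    - [0, 0, 0.2]
    - [0, 0, 0.3]
    - [0, 0, 0.35]
    - [0, 0, 0.35]
    - [0, 0, 0.35]
    - [0, 0, 0.3]
    - [0, 0, 0.25]
    - [0, 0, 0.2]
    - [0, 0, 0.1]
    - [0, 0, 0.05]
    - [0, 0, 0]
  rotation:
    - [0, 0, 0]
    - [0, 0, 0]
    - [0, 0, 0]
    - [0, 0, 0]
    - [0, 0, 0]
    - [0, 0, 0]
    - [0, 0, 0]
    - [0, 0, 0]
    - [0, 0, 0]
    - [0, 0, 0]
    - [0, 0, 0]

```text
time: 65.05
tool_pos: [0.4487, 0.0431, -0.0095]
tcp_rot: [1.034, 2.966, 0.001]
wrist_force: [-0.3, 0.1, 0.4]
width: 0.999
grip_force: 0.0
```

Request:
apply_moves:
  fingers: [0.8, 0.6, 0.5, 0.5, 0.5, 0.5, 0.5, 0.5]
  travel:
    - [0, 0, 0]
    - [0, 0, 0]
    - [0, 0, 0]
    - [0, 0, 0]
    - [0, 0, 0]
    - [0, 0, 0]
    - [0, 0, 0]
    - [0, 0, 0]
  rotation:
    - [0, 0, 0]
    - [0, 0, 0]
    - [0, 0, 0]
    - [0, 0, 0]
    - [0, 0, 0]
    - [0, 0, 0]
    - [0, 0, 0]
    - [0, 0, 0]

```text
time: 65.85
tool_pos: [0.4494, 0.0429, -0.0084]
tcp_rot: [1.034, 2.965, 0.002]
wrist_force: [-1.6, 0.2, 5.9]
width: 0.661
grip_force: 42.1
```

Request:
apply_moves:
  fingers: [0.5, 0.5, 0.5, 0.5, 0.5, 0.5, 0.5, 0.5, 0.5]
  travel:
    - [0, 0, -0.1]
    - [0, 0, -0.2]
    - [0, 0, -0.3]
    - [0, 0, -0.4]
    - [0, 0, -0.4]
    - [0, 0, -0.3]
    - [0, 0, -0.2]
    - [0, 0, -0.1]
    - [0, 0, 0]
  rotation:
    - [0, 0, 0]
    - [0, 0, 0]
    - [0, 0, 0]
    - [0, 0, 0]
    - [0, 0, 0]
    - [0, 0, 0]
    - [0, 0, 0]
    - [0, 0, 0]
    - [0, 0, 0]

```text
time: 66.75
tool_pos: [0.4489, 0.043, 0.0911]
tcp_rot: [1.034, 2.965, 0.002]
wrist_force: [-0.0, -0.4, -2.5]
width: 0.659
grip_force: 43.0
```

```bash
python3 - <<'E'
from look import *
plan(.4078,.3548,.092,.9)
E
```

```text
t 66.75 tcp [0.4489 0.043  0.0911] th 0.9 width 0.659 grip 43.0 F [-0.  -0.4 -2.5] q [ 0.04 -0.08  2.17  0.    1.04 -0.86]
 rot units(tool) [ 0.02  0.01 -0.  ]  travel after rot (units) [ 4.52   4.375 -0.018]  travel now-frame [ 4.52   4.375 -0.015]
```

Request:
apply_moves:
  fingers: [0.5, 0.5, 0.5, 0.5, 0.5, 0.5, 0.5, 0.5, 0.5, 0.5, 0.5, 0.5]
  travel:
    - [0.25, 0.24, 0]
    - [0.45, 0.435, 0]
    - [0.52, 0.505, 0]
    - [0.52, 0.505, 0]
    - [0.52, 0.505, 0]
    - [0.52, 0.505, 0]
    - [0.52, 0.505, 0]
    - [0.5, 0.48, 0]
    - [0.4, 0.39, 0]
    - [0.25, 0.24, 0]
    - [0.07, 0.065, 0]
    - [0, 0, 0]
  rotation:
    - [0, 0, 0]
    - [0, 0, 0]
    - [0, 0, 0]
    - [0, 0, 0]
    - [0, 0, 0]
    - [0, 0, 0]
    - [0, 0, 0]
    - [0, 0, 0]
    - [0, 0, 0]
    - [0, 0, 0]
    - [0, 0, 0]
    - [0, 0, 0]

```text
time: 67.95
tool_pos: [0.407, 0.3543, 0.0899]
tcp_rot: [-1.033, -2.967, 0.001]
wrist_force: [0.7, -1.2, -2.0]
width: 0.661
grip_force: 43.1
```

Request:
apply_moves:
  fingers: [0.5, 0.5, 0.5, 0.5, 0.5, 0.5, 0.5, 0.5, 0.5]
  travel:
    - [0, 0, 0.1]
    - [0, 0, 0.25]
    - [0, 0, 0.25]
    - [0, 0, 0.25]
    - [0, 0, 0.25]
    - [0, 0, 0.2]
    - [0, 0, 0.12]
    - [0, 0, 0.07]
    - [0, 0, 0.06]
  rotation:
    - [0, 0, 0]
    - [0, 0, 0]
    - [0, 0, 0]
    - [0, 0, 0]
    - [0, 0, 0]
    - [0, 0, 0]
    - [0, 0, 0]
    - [0, 0, 0]
    - [0, 0, 0]

```text
time: 68.85
tool_pos: [0.4077, 0.3551, 0.0131]
tcp_rot: [1.034, 2.966, 0.002]
wrist_force: [0.1, 0.5, -1.4]
width: 0.662
grip_force: 43.1
```

```bash
python3 - <<'E'
from look import *
plan(.4078,.3548,.0135,.9)
E
```

```text
t 68.85 tcp [0.4077 0.3551 0.0131] th 0.9001 width 0.662 grip 43.1 F [ 0.1  0.5 -1.4] q [ 0.67  0.19  2.05  0.    0.89 -0.23]
 rot units(tool) [0.01 0.   0.  ]  travel after rot (units) [-0.005 -0.002 -0.009]  travel now-frame [-0.005 -0.002 -0.009]
```

Request:
apply_moves:
  fingers: [0.7, 0.75, 0.85, 1, 1, 1, 1, 1, 1, 1, 1, 1]
  travel:
    - [0, 0, 0]
    - [0, 0, 0]
    - [0, 0, 0]
    - [0, 0, 0]
    - [0, 0, 0]
    - [0, 0, -0.2]
    - [0, 0, -0.4]
    - [0, 0, -0.5]
    - [0, 0, -0.5]
    - [0, 0, -0.5]
    - [0, 0, -0.5]
    - [0, 0, -0.2]
  rotation:
    - [0, 0, 0]
    - [0, 0, 0]
    - [0, 0, 0]
    - [0, 0, 0]
    - [0, 0, 0]
    - [0, 0, 0]
    - [0, 0, 0]
    - [0, 0, 0]
    - [0, 0, 0]
    - [0, 0, 0]
    - [0, 0, 0]
    - [0, 0, 0]

```text
time: 70.05
tool_pos: [0.409, 0.356, 0.157]
tcp_rot: [1.033, 2.963, 0.009]
wrist_force: [-0.1, -0.1, 0.4]
width: 1.001
grip_force: 0.0
```

Request:
apply_moves:
  fingers: [1, 1, 1, 1, 1, 1, 1, 1, 1, 1, 1, 1]
  travel:
    - [0.3, 0.06, 0]
    - [0.5, 0.1, 0]
    - [0.6, 0.12, 0]
    - [0.6, 0.12, 0]
    - [0.6, 0.12, 0]
    - [0.6, 0.12, 0]
    - [0.6, 0.12, 0]
    - [0.6, 0.12, 0]
    - [0.6, 0.12, 0]
    - [0.5, 0.1, 0]
    - [0.3, 0.06, 0]
    - [0, 0, 0]
  rotation:
    - [0, 0, 0]
    - [0, 0, 0]
    - [0, 0, 0]
    - [0, 0, 0]
    - [0, 0, 0]
    - [0, 0, 0]
    - [0, 0, 0]
    - [0, 0, 0]
    - [0, 0, 0]
    - [0, 0, 0]
    - [0, 0, 0]
    - [0, 0, 0]

```text
time: 71.25
tool_pos: [0.2141, 0.581, 0.1517]
tcp_rot: [-1.03, -2.968, 0.002]
wrist_force: [0.9, 0.3, 0.4]
width: 0.999
grip_force: 0.0
```

```bash
python3 - <<'E'
from look import *
c=cam("scene");d=cam("top")
for n,g,f in(("R",(.4755,.3528,.07),red),("B",(.5439,.3505,.07),white),("Y",(.4078,.3548,.07),black)):
    for k in(c,d):
        try: print(n,lid(k,g,f,.07))
        except Exception: print(n,0)
A=cv2.resize(c["image"][150:230,200:270,::-1],None,fx=5,fy=5,interpolation=cv2.INTER_CUBIC)
B=cv2.resize(d["image"][150:210,250:310,::-1],None,fx=5,fy=5,interpolation=cv2.INTER_CUBIC)
C=cv2.resize(c["image"][230:330,310:410,::-1],None,fx=4,fy=4,interpolation=cv2.INTER_CUBIC)
D=cv2.resize(d["image"],None,fx=.78,fy=.5)[:, :, ::-1]
im=np.zeros((600,800,3),np.uint8); im[:400,:350]=A; im[:300,350:650]=B; im[:,:]=im; im[300:600,400:800]=C[50:350]; im[400:592,:399]=D[:, :399]; cv2.imwrite("pics/f.png",im)
E
```

```text
R (array([0.4725, 0.3526]), 190, array([368., 268.]))
R (array([0.473 , 0.3525]), 210, array([109.1, 220.2]))
B (array([0.5451, 0.3533]), 236, array([354.2, 280.3]))
B (array([0.5426, 0.3503]), 188, array([114. , 199.3]))
Y (array([0.4098, 0.3535]), 133, array([379.5, 258.3]))
Y (array([0.409 , 0.3624]), 295, array([102. , 239.7]))
```

View pics/f.png

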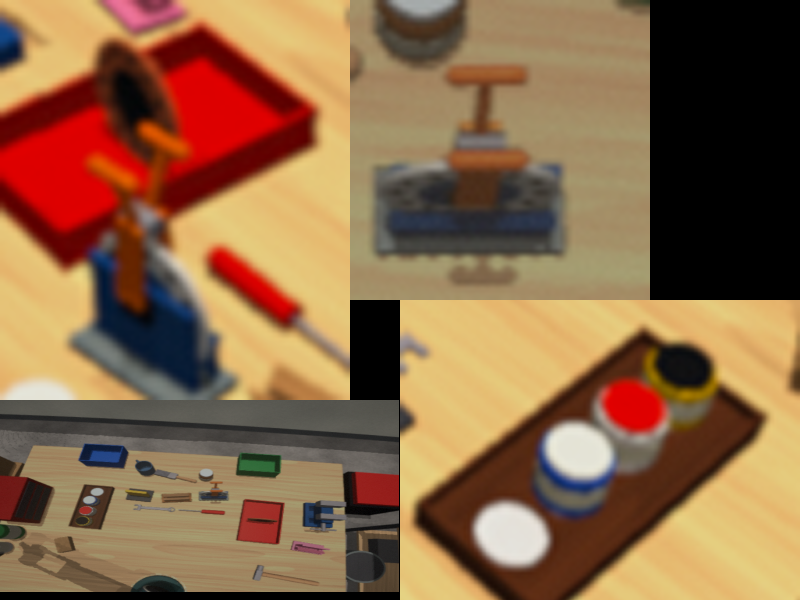

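The last picture shows everything in place. The clamp bites the upright silver disc and blue plate at (140,250), and the worn disc is in the tray. All three tins stand on their spots within about 4 mm, apart from one shadow-blurred top-view reading of the black lid. No other tin is on the bench, so I'm handing in.

```bash
python3 -c "
from workcell import *
print(finish_job())"
```

```text
the job is handed in; nothing more can be done
None
```

I handed the job in at about 71 s of the 210 s allowed; the hand-in gave no verdict. In the last pictures the clamp bites the new disc and back plate, the worn disc stands in the tray, and all three tins are upright on their spots; nothing I did went near the mug or grease jar.

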